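# Pack the probes into their transport box

### The job

Pack the bench probes away: draw every probe straight up out of the light white stand, without tipping the stand, lifting it or dragging it along, and hang each one upright in a well of its own in the dark metal box until its collar lies on the deck. Then put the grey hood over the box and press it down until it is fully home on its rubber seat. Leave the jar, the screwdriver and the small tray beyond as they are.

Things in the scene. Friction and masses are not known exactly. Their poses are not given: they have to be found in the camera images.
- stand: light (about 80 g) loose white stand, 186 x 52 mm foot and 180 x 32 mm block, 90 mm tall, with four square bores 17 mm wide in a row along its x axis, at x = -67.5, -22.5, 22.5 and 67.5 mm; origin at the centre of its underside, z up. Some bores may be empty
- probe0_mid (a point): upright probe, 143 mm tall, 70 g, may be absent; origin half-way up (71.5 mm above the tip), z up. From the tip: point and 9 mm nose to 30 mm, shank 14 mm square to 85, collar 32 mm square to 91, neck 14 mm square to 135 (grip here), cap 24 mm square to 143. Neck sides parallel to the stand's. It hangs by its collar on the stand or on the box deck: centre then 76.5 mm above the table, cap top at 148
- probe1_mid (a point): upright probe, 143 mm tall, 70 g, may be absent; origin half-way up (71.5 mm above the tip), z up. From the tip: point and 9 mm nose to 30 mm, shank 14 mm square to 85, collar 32 mm square to 91, neck 14 mm square to 135 (grip here), cap 24 mm square to 143. Neck sides parallel to the stand's. It hangs by its collar on the stand or on the box deck: centre then 76.5 mm above the table, cap top at 148
- probe2_mid (a point): upright probe, 143 mm tall, 70 g, may be absent; origin half-way up (71.5 mm above the tip), z up. From the tip: point and 9 mm nose to 30 mm, shank 14 mm square to 85, collar 32 mm square to 91, neck 14 mm square to 135 (grip here), cap 24 mm square to 143. Neck sides parallel to the stand's. It hangs by its collar on the stand or on the box deck: centre then 76.5 mm above the table, cap top at 148
- probe3_mid (a point): upright probe, 143 mm tall, 70 g, may be absent; origin half-way up (71.5 mm above the tip), z up. From the tip: point and 9 mm nose to 30 mm, shank 14 mm square to 85, collar 32 mm square to 91, neck 14 mm square to 135 (grip here), cap 24 mm square to 143. Neck sides parallel to the stand's. It hangs by its collar on the stand or on the box deck: centre then 76.5 mm above the table, cap top at 148
- box: fixed dark metal base of the transport box, its foot 230 x 104 mm, its deck 186 x 60 mm at 90 mm above the table, with four square wells 22 mm wide in a row along its x axis, spaced as in the stand; origin at the centre of its underside, z up. Round it, 50 mm above the table, runs a black rubber seat, 222 x 96 mm outside, on which the hood's rim stands
- well0 (a point): centre of the mouth of a square well of the box, 22 mm wide and 87 mm deep, on the box's deck 90 mm above the table; one probe goes in each
- well1 (a point): centre of the mouth of a square well of the box, 22 mm wide and 87 mm deep, on the box's deck 90 mm above the table; one probe goes in each
- well2 (a point): centre of the mouth of a square well of the box, 22 mm wide and 87 mm deep, on the box's deck 90 mm above the table; one probe goes in each
- well3 (a point): centre of the mouth of a square well of the box, 22 mm wide and 87 mm deep, on the box's deck 90 mm above the table; one probe goes in each
- seat (a joint): how far the rubber seat round the box has been pressed down, in m: 0 up, 0.008 fully down (hood home). It is stiff, giving way at about 6 N, and stays where it is left; the hood's weight alone does not move it
- hood_mid (a point): loose grey hood, open below, 204 x 78 mm outside, 196 x 70 inside, roof 120 mm above its rim, about 260 g, with a heavy steel rim. On the roof a black T-shaped handle 90 mm long along x: web 16 mm thick, 120 to 155 mm above the rim (grip here), flange 26 mm wide up to 163. Origin 81.5 mm above the rim, z up. Goes on either way round with 5 mm play over the deck; once home its centre is 123.5 mm above the table
- bottle: small amber jar, 44 mm across and 80 mm tall, a bystander; origin at the centre of its underside
- driver: screwdriver, 160 mm long, lying on the table, a bystander
- chips: small shallow black divided tray, 90 x 120 x 22 mm, a bystander; origin at the centre of its underside
There are look-alikes about, which are no part of the job. What is meant by the stand is not orange, and is the larger of those in its own colour.

How it is judged:
By the outcome, as a careful person would: the job done as asked, in the order asked, and still so for the second after the job is handed in, with the robot touching nothing.
Of probe0, probe1, probe2, probe3 only 3 to 4 are there at a start; the rules pass over those that are not, and their reading is None.
At some moment in a run one of hood may be knocked a few centimetres aside while the robot is not near it.
Once in a run the grip may slacken for a moment while it holds something.
It also fails if it takes over 210 s, if anything falls off the work surface, if the arm or the gripper's body presses on something with over 40 N, if the wrist force passes 120 N, or if a joint passes its speed limit or range.

### The arm

A 6-joint arm with a two-finger parallel gripper is mounted at the origin on the work surface. World frame = base frame: x ahead of the robot, y to its left, z up, the work surface at z = 0. Lengths are in m, angles in rad, forces in N, time in s.
With the tool pointing down it reaches from about 0.25 to 0.85 m from the base axis. Payload 12.5 kg.
Tool frame: the origin (TCP) lies between the finger pads; the fingertips stand 22 mm ahead of it and the grasp point (between the pads) lies 3 mm ahead of it (arm.nose_length is the distance from the TCP to the fingertips, in m); z points along the fingers, y is the direction in which the jaws open and shut (so a half turn about z gives the same grasp; the last joint's range is limited). The gripper opens to 93 mm and grips with 3 to 60 N. Pads are 15 mm wide; open, the fingers measure 128 mm over their backs; the gripper's body (75 mm by 188 mm) begins 65 mm behind the grasp point.
Start: joints at [1.044, 0.351, 1.652, -0, 1.139, -0.085], TCP at [0.235, 0.497, 0.241] pointing down, gripper open.
Joint ranges: [-2.75, 2.75], [-0.79, 2.1], [0.01, 2.65], [-1.57, 4.71], [0.07, 3.14], [-2.87, 2.87]. Speed limits (rad/s): [2.22, 2.22, 2.79, 3.14, 3.14, 3.14].

### API

Orientations are given as [roll, pitch, yaw] about the fixed x, y, z axes, in that order (R = Rz(yaw) Ry(pitch) Rx(roll)).
In Python, from rig import arm gives the robot as it stands.
- The arm moves only by the tool carry_out, never from a script. Its argument "deltas" is a list of rows, each a list of 7 numbers: the turn, a rotation vector about the tool's x, y, z in rad, then the shift along the tool's x, y, z in mm, then the closure, from 0 (fully open) to 1 (shut). In form: [[rx, ry, rz, x, y, z, fingers], ...]. A call has 1 to 10 rows; each row shifts and turns the commanded pose from where the row before left it, along the tool's axes as they then stand; what a row does not reach is not made up. A row lasts 1/12 s, in which the tool goes at most 41.7 mm and 7.16 degrees, less where a joint would pass 70% of its speed; a pose out of reach is approached as far as the arm can. A call is refused whole if a number of a shift passes 41.7 or a number of a turn 0.125, either way. A call with a gripper value outside its range is refused whole. The fingers move at their own pace and stop on an object; "grip_force" is the grip in N (left out, the last holds). Time passes only in rows, so rows that do not move let the fingers close. It gives the time, the measured TCP pose, the force and the opening at its end, in the units of the state.
- arm.sense(): the state, without advancing time (a new reading comes with each control period).
- arm.get_image(name): name is "side" or "top"; returns the picture (420x560x3 uint8, red, green, blue); there is no depth.
- arm.camera_params(name): a dict with "camera_matrix" (3x3 intrinsics, pixels), "T" (4x4, takes a point from camera to world coordinates). Camera axes: x right, y up, looking along -z (the intrinsics and any distortion apply to the point x, -y, -z); pixel columns grow to the right and rows downward; lengths in m; the calibration is good to about 2 mm. A picture is of the moment at which its call begins. camera_params takes no time and is no camera call.
- arm.sign_off(): hands the job in, once; it reports no verdict.
The state is a dict: "time_s": time; "joint_positions": joint angles; "qvel": joint speeds; "joint_torque": joint torques, N m; "eef_pos": TCP position; "eef_rot": TCP orientation; "force": force on the tool from outside, world axes, zero at the start; "wrist_torque": the same for the moment, N m; "finger_gap": finger opening in m.
Only numpy, scipy, OpenCV 4.12 (cv2) and the standard library are available. Lean on these libraries where they do the work, as an engineer would, in place of code of your own. Each camera call takes 0.05 s, during which the arm holds its last target.

## Working session

There is one attempt and no reset: what is moved stays moved. The work goes in short steps, Python scripts to look and compute and a tool call to move; the robot and the scene stay as the last step left them, time stands still between calls to the robot, and variables do not carry over. Pictures are saved under pics/ and viewed, and the job is handed in when it is done.

Besides the shell and the picture viewer there is one more tool, called as name([rows], argument=value, ...), one row to a line, values as JSON. carry_out: Moves the arm, as the interface text tells. Its arguments: {"type":"object","properties":{"deltas":{"type":"array"},"grip_force":{"type":"number"}},"required":["deltas"]}

```bash
ls; mkdir -p pics; python3 - <<'E'
from rig import arm
import cv2
s=arm.sense();print(s)
for n in ("side","top"):
    im=arm.get_image(n);cv2.imwrite(f"pics/{n}0.png",im[:,:,::-1])
    print(n,arm.camera_params(n))
E
```

```text
pics
{'time_s': 0.0, 'joint_positions': array([ 1.04440583e+00,  3.51231612e-01,  1.65243996e+00,  2.54138228e-05,
        1.13908793e+00, -8.45967089e-02]), 'qvel': array([-5.02467150e-05, -2.52982494e-04, -5.18002917e-04, -1.33897211e-04,
        2.86653519e-04, -3.05733836e-04]), 'joint_torque': array([ 7.22710665e-04, -4.97324467e+01, -2.85262764e+01,  6.99796015e-02,
        2.56402889e-02, -1.82659610e-04]), 'eef_pos': array([0.23496561, 0.49692574, 0.24009791]), 'eef_rot': array([-3.14043193e+00, -1.21580869e-04,  2.69978815e+00]), 'force': array([ 0.42411088,  0.26450577, -0.98336678]), 'wrist_torque': array([-0.01689528,  0.00726771,  0.01003078]), 'finger_gap': 0.09287596838945343}
side {'camera_matrix': array([[424.85304681,   0.        , 281.35577229],
       [  0.        , 424.85304681, 210.38217629],
       [  0.        ,   0.        ,   1.        ]]), 'T': array([[ 8.29210022e-01,  2.69024124e-01, -4.89935466e-01,
        -3.81188427e-02],
       [-5.58936946e-01,  3.98356585e-01, -7.27256160e-01,
        -8.75258108e-01],
       [-4.80432584e-04,  8.76891129e-01,  4.80688795e-01,
         6.46902379e-01],
       [ 0.00000000e+00,  0.00000000e+00,  0.00000000e+00,
         1.00000000e+00]])}
top {'camera_matrix': array([[382.58124922,   0.        , 277.02906174],
       [  0.        , 382.58124922, 204.39238776],
       [  0.        ,   0.        ,   1.        ]]), 'T': array([[ 0.07946063,  0.97222231, -0.22015854,  0.33277296],
       [-0.99682611,  0.07857636, -0.01278507, -0.03392322],
       [ 0.00486933,  0.22047569,  0.97538032,  0.99054677],
       [ 0.        ,  0.        ,  0.        ,  1.        ]])}
```

View pics/side0.png

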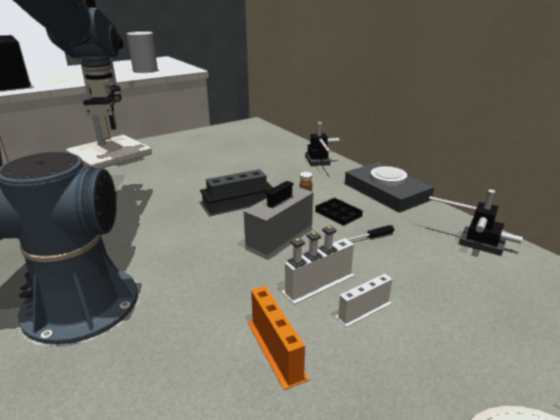

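View pics/top0.png

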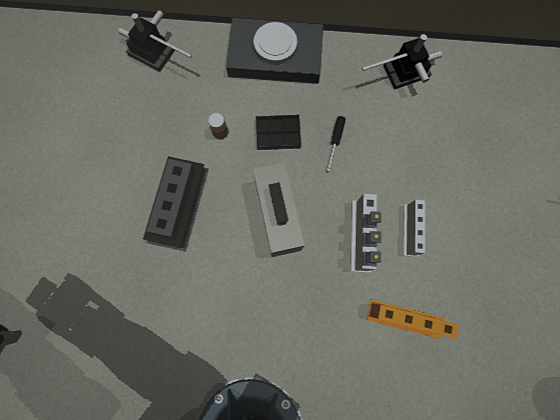

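The side view has three probes in the larger white stand, at side (320,265) and top (367,235). There are two other stands: a smaller white one at top (416,227) and an orange one at top (412,318). The box is at top (175,203), the hood at (278,209), the jar at (218,126), the tray at (278,132) and the driver at (337,140). The stand meant is the larger white one, because it is not orange and it holds the probes. I'll confirm that in a crop.

```bash
cat > h.py <<'E'
import numpy as np,cv2
from rig import arm
P={n:arm.camera_params(n) for n in("side","top")}
def ray(n,u,v):
    K=P[n]["camera_matrix"];T=P[n]["T"]
    d=np.array([(u-K[0,2])/K[0,0],-(v-K[1,2])/K[1,1],-1.]);return T[:3,3],T[:3,:3]@d
def pl(n,u,v,z):
    o,d=ray(n,u,v);return o+d*(z-o[2])/d[2]
def proj(n,p):
    K=P[n]["camera_matrix"];T=P[n]["T"];c=T[:3,:3].T@(np.asarray(p,float)-T[:3,3])
    return K[0,0]*c[0]/-c[2]+K[0,2],K[1,1]*-c[1]/-c[2]+K[1,2]
def tri(u1,v1,u2,v2):
    o1,d1=ray("side",u1,v1);o2,d2=ray("top",u2,v2)
    A=np.stack([d1,-d2],1);s=np.linalg.lstsq(A,o2-o1,rcond=None)[0]
    a=o1+d1*s[0];b=o2+d2*s[1];return (a+b)/2,np.linalg.norm(a-b)
def crop(im,x0,y0,x1,y1,k,fn):
    cv2.imwrite(fn,cv2.resize(im[y0:y1,x0:x1],None,fx=k,fy=k,interpolation=cv2.INTER_CUBIC)[:,:,::-1])
E
python3 - <<'E'
import cv2
from h import *
t=cv2.imread("pics/top0.png")[:,:,::-1];s=cv2.imread("pics/side0.png")[:,:,::-1]
crop(t,330,180,440,280,7,"pics/c1.png");crop(t,130,145,310,265,4,"pics/c2.png");crop(s,190,160,400,330,3.7,"pics/c3.png")
E
```

```text
(no output)
```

View pics/c1.png

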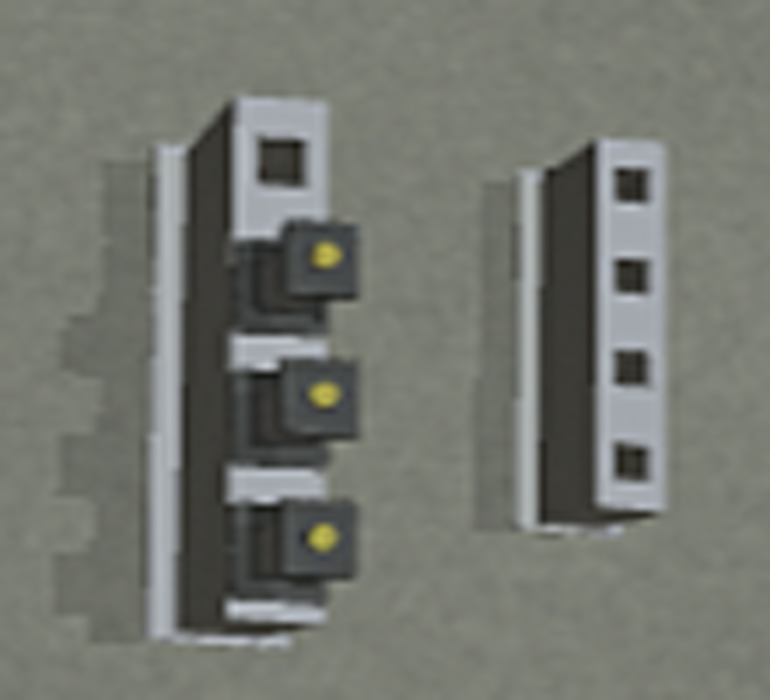

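View pics/c2.png

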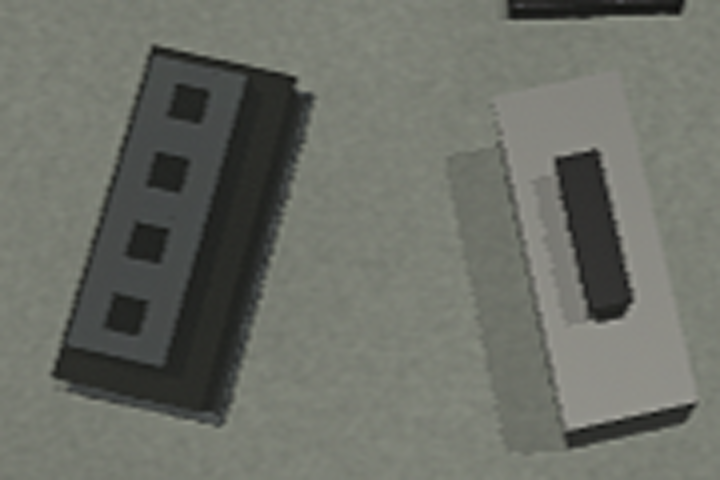

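View pics/c3.png

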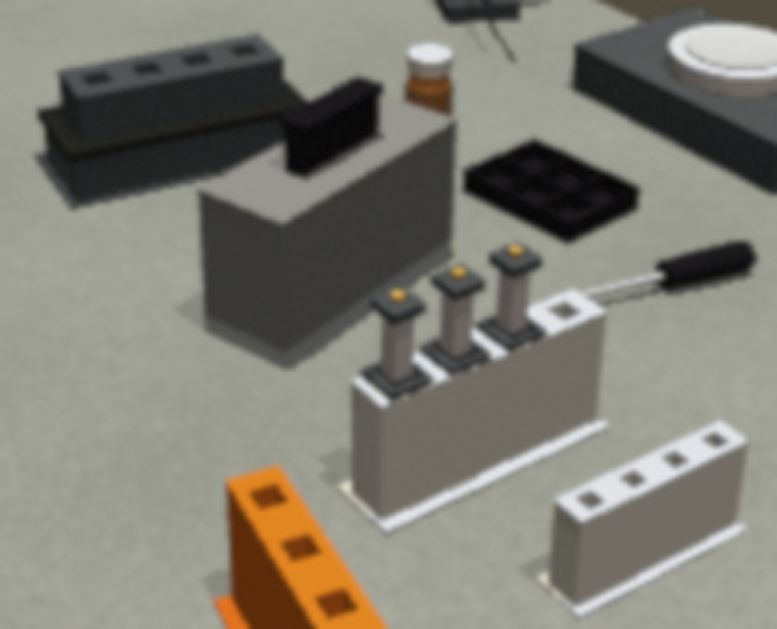

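The crop (c1) confirms it: the larger white stand holds three probes, with yellow dots at top ≈(376.5,216), (376.3,236) and (376,257). Its far bore at (370,203) is empty. The smaller white stand has no probes. Next I'll measure with masks.

```bash
cat > meas.py <<'E'
from h import *
def blobs(m,roi,amin,amax=1e9):
    x0,y0,x1,y1=roi;n,l,st,c=cv2.connectedComponentsWithStats(m[y0:y1,x0:x1].astype(np.uint8))
    return [(c[i][0]+x0,c[i][1]+y0,st[i][4]) for i in range(1,n) if amin<=st[i][4]<=amax]
def wcent(im,u,v,r,f):
    pass
E
python3 - <<'E'
from meas import *
t=cv2.imread("pics/top0.png")[:,:,::-1].astype(int);s=cv2.imread("pics/side0.png")[:,:,::-1].astype(int)
def yel(im): return (im[:,:,0]-im[:,:,2]>50)
yt=sorted(blobs(yel(t),(355,190,395,275),2),key=lambda b:b[1])
ys=sorted(blobs(yel(s),(285,220,345,250),2),key=lambda b:-b[0])
print(yt,ys)
for a,b in zip(ys,yt):
    print("probe",tri(*a[:2],*b[:2]),pl("top",*b[:2],.148),pl("side",*a[:2],.148))
g=t.sum(2)
print(g[160:180,165:190:1][::2,::2])
g2=s.sum(2); print(g2[172:188,205:275][::2,::3])
E
```

```text
[(np.float64(376.2), np.float64(216.0), np.int32(10)), (np.float64(375.8), np.float64(236.0), np.int32(10)), (np.float64(375.54545454545456), np.float64(256.3636363636364), np.int32(11))] [(np.float64(329.0), np.float64(227.0), np.int32(9)), (np.float64(313.5), np.float64(233.0), np.int32(8)), (np.float64(297.1818181818182), np.float64(239.1818181818182), np.int32(11))]
probe (array([ 0.51481191, -0.24724515,  0.14857786]), np.float64(0.0015477660275381542)) [ 0.51425116 -0.2469564   0.148     ] [ 0.51634718 -0.24660093  0.148     ]
probe (array([ 0.46975763, -0.24755814,  0.14826966]), np.float64(0.002000286829592364)) [ 0.46891935 -0.24708375  0.148     ] [ 0.47113524 -0.24737344  0.148     ]
probe (array([ 0.4246979 , -0.24797012,  0.1483675 ]), np.float64(0.0019917258324772167)) [ 0.42385987 -0.24754474  0.148     ] [ 0.42609062 -0.24770844  0.148     ]
[[380 164 232 233 238 193 140 121 109  96 117 230 345]
 [336 176 223 223 224 222 221 222 230 217 183 134 118]
 [272 208 224 222 225 222 221 218 219 224 228 231 237]
 [126 227 223 220 187 103 168 226 224 226 225 225 231]
 [163 223 
[... 429 characters left out ...]
75 474 475 474 469 463 429 383 330 279 247 218 180 249 250 183 163
  207 257 372 465 469 467]
 [478 471 466 449 418 355 304 253 228 237 252 236 123 139 227 252 250 241
  229 189 182 464 470 463]
 [447 368 316 280 244 254 252 171 120 150 249 251 234 239 232 209 172 136
  107 107 145 463 465 454]
 [381 249 238 155 130 231 252 238 215 233 239 228 184 148 121 106 109 108
  107 108 142 457 463 454]
 [412 187 247 163 192 236 250 233 218 172 134 113 106 102 104 108 106 108
  103 104 113 326 453 459]
 [418 107 247 243 229 201 151 123 107 105 107 104 107 105 106 104 106 108
  107 110 109 141 410 459]
 [421  86 150 141 117 105 106 105 108 107 103 106 107 106 106 104 106 106
  105 106 104 110 219 368]]
```

```bash
python3 - <<'E'
from meas import *
t=cv2.imread("pics/top0.png")[:,:,::-1].astype(int);s=cv2.imread("pics/side0.png")[:,:,::-1].astype(int)
def soft(im,u,v,r,lo,hi):
    g=im.sum(2).astype(float);u0,v0=int(round(u)),int(round(v))
    w=np.clip((hi-g[v0-r:v0+r+1,u0-r:u0+r+1])/(hi-lo),0,1);yy,xx=np.mgrid[v0-r:v0+r+1,u0-r:u0+r+1]
    w[w<.25]=0
    return (w*xx).sum()/w.sum(),(w*yy).sum()/w.sum(),w.sum()
tw=[(177,171),(172,188),(167,205),(161,223)]
sw=[(256,173.5),(243,175.5),(230,178.5),(216,181)]
W=[]
for a,b in zip(sw,tw):
    b=soft(t,*b,7,110,215)
    for _ in range(2): b=soft(t,b[0],b[1],6,110,215)
    x0,y0=int(a[0])-5,int(a[1])-3
    w=np.clip((225-s.sum(2)[y0:y0+7,x0:x0+11])/110.,0,1);w[w<.25]=0
    yy,xx=np.mgrid[y0:y0+7,x0:x0+11];a=((w*xx).sum()/w.sum(),(w*yy).sum()/w.sum())
    p,e=tri(*a,*b[:2]);W.append(p);print(np.round(b,2),np.round(a,2),p.round(4),e.round(4),pl("top",*b[:2],.09).round(4),pl("side",*a,.09).round(4))
# hood: roof corners and handle top in top view
g=t.sum(2)
m=((g<150)).astype(np.uint8)
bl=blobs(m,(262,180,295,230),20);print("handle",bl)
mm=np.zeros_like(m);mm[180:230,262:295]=m[180:230,262:295]
c=max(cv2.findContours(mm,0,1)[0],key=cv2.contourArea);print(cv2.minAreaRect(c))
rgb=t[165:255:8,240:310:6].sum(2);print(rgb)
E
```

```text
[176.73 170.46  74.94] [255.63 173.1 ] [0.6041 0.2311 0.086 ] 0.0031 [0.6015 0.2306 0.09  ] [0.601  0.2229 0.09  ]
[171.58 187.62  79.31] [242.61 175.59] [0.5593 0.2377 0.0859] 0.0026 [0.5571 0.2371 0.09  ] [0.5563 0.2293 0.09  ]
[166.39 205.24  81.56] [229.3  178.04] [0.5144 0.2439 0.0864] 0.0025 [0.5125 0.2433 0.09  ] [0.512  0.2363 0.09  ]
[161.09 223.19  82.26] [215.91 180.86] [0.4701 0.2505 0.0854] 0.003 [0.468  0.2496 0.09  ] [0.4673 0.2408 0.09  ]
handle [(np.float64(277.55389221556885), np.float64(200.59281437125748), np.int32(334))]
((277.98236083984375, 203.67059326171875), (41.43372344970703, 10.95499038696289), 77.47119140625)
[[372 350 352 361 357 371 393 389 370 362 359 374]
 [352 359 365 396 396 397 394 393 371 357 372 351]
 [368 363 372 398 396 397 413 397 403 368 364 371]
 [373 323 332 419 379 105 142 426 402 364 373 371]
 [363 320 324 294 384 312 145 178 405 353 367 345]
 [362 325 327 326 414 360 148 145 409 402 358 360]
 [359 350 321 325 418 361 155 149 424 413 359 373]
 [362 370 326 316 324 359 296 123 449 412 362 378]
 [379 367 321 324 328 420 418 417 416 416 410 369]
 [372 368 310 320 324 423 424 422 419 421 418 370]
 [367 368 371 311 323 435 422 421 425 426 435 349]
 [367 363 374 315 318 279 142 137 216 392 372 370]]
```

```bash
cat > go.py <<'E'
import sys
from h import *
from scipy.spatial.transform import Rotation as R
# usage: go.py gx gy gz yaw (grasp point target); prints turn (rotvec tool) and shift in tool axes after turning
def need(g,yaw):
    s=arm.sense();p=s["eef_pos"];Rc=R.from_euler("xyz",s["eef_rot"]);Rt=R.from_euler("xyz",[np.pi,0,yaw])
    t=np.array(g)+[0,0,.003]
    d=t-p
    print("t",round(s["time_s"],2),"tcp",p.round(4),"rot",s["eef_rot"].round(4),"gap",round(s["finger_gap"],4),"F",s["force"].round(2),"j6",s["joint_positions"][5].round(2))
    print("turn",(Rc.inv()*Rt).as_rotvec().round(4),"shift(after turn) mm",(Rt.inv().apply(d)*1000).round(1))
if __name__=="__main__":
    a=list(map(float,sys.argv[1:]));need(a[:3],a[3])
E
python3 go.py .5148 -.2473 .25 3.150
```

```text
t 0.1 tcp [0.235  0.497  0.2402] rot [-3.1406e+00 -1.0000e-04  2.6998e+00] gap 0.093 F [0.62 0.23 0.44] j6 -0.08
turn [-1.000e-03 -3.000e-04 -4.502e-01] shift(after turn) mm [-273.5 -746.6  -12.8]
```

carry_out([
  [0, 0, -0.09, 0, 0, -8, 0],
  [0, 0, -0.09, 0, 0, -8, 0],
  [0, 0, -0.09, 0, 0, -8, 0],
  [0, 0, -0.09, 0, 0, -8, 0],
  [0, 0, -0.09, 0, 0, -8, 0],
  [0, 0, 0, -9, -25, 0, 0],
  [0, 0, 0, -9, -25, 0, 0],
  [0, 0, 0, -9, -25, 0, 0],
  [0, 0, 0, -9, -25, 0, 0],
  [0, 0, 0, -9, -25, 0, 0],
])

```text
time_s: 0.93
eef_pos: [0.2812, 0.3713, 0.2804]
eef_rot: [-3.141, -0.0, -3.133]
force: [0.3, -0.4, 0.4]
finger_gap: 0.0927
```

carry_out([
  [0, 0, 0, -9, -25, 0, 0],
  [0, 0, 0, -9, -25, 0, 0],
  [0, 0, 0, -9, -25, 0, 0],
  [0, 0, 0, -9, -25, 0, 0],
  [0, 0, 0, -9, -25, 0, 0],
  [0, 0, 0, -9, -25, 0, 0],
  [0, 0, 0, -9, -25, 0, 0],
  [0, 0, 0, -9, -25, 0, 0],
  [0, 0, 0, -9, -25, 0, 0],
  [0, 0, 0, -9, -25, 0, 0],
])

```text
time_s: 1.77
eef_pos: [0.3733, 0.122, 0.2806]
eef_rot: [-3.142, -0.0, -3.133]
force: [0.4, 0.6, 0.1]
finger_gap: 0.0931
```

carry_out([
  [0, 0, 0, -9, -25, 0, 0],
  [0, 0, 0, -9, -25, 0, 0],
  [0, 0, 0, -9, -25, 0, 0],
  [0, 0, 0, -9, -25, 0, 0],
  [0, 0, 0, -9, -25, 0, 0],
  [0, 0, 0, -9, -25, 0, 0],
  [0, 0, 0, -9, -25, 0, 0],
  [0, 0, 0, -9, -25, 0, 0],
  [0, 0, 0, -9, -25, 0, 0],
  [0, 0, 0, -9, -25, 0, 0],
])

```text
time_s: 2.6
eef_pos: [0.4654, -0.1273, 0.2804]
eef_rot: [3.141, -0.0, -3.134]
force: [0.6, 0.5, 0.7]
finger_gap: 0.0929
```

```bash
python3 go.py .5148 -.2473 .20 3.150
```

```text
t 2.6 tcp [ 0.4654 -0.1273  0.2804] rot [ 3.1414e+00 -4.0000e-04 -3.1335e+00] gap 0.0929 F [0.6  0.48 0.65] j6 -1.94
turn [ 0.0002 -0.0004 -0.0004] shift(after turn) mm [ -48.4 -120.5   77.4]
```

carry_out([
  [0, 0, 0, -8, -20, 10, 0.3],
  [0, 0, 0, -8, -20, 10, 0.3],
  [0, 0, 0, -8, -20, 10, 0.4],
  [0, 0, 0, -8, -20, 10, 0.5],
  [0, 0, 0, -8, -20, 10, 0.5],
  [0, 0, 0, -8.4, -20.5, 10, 0.5],
  [0, 0, 0, 0, 0, 10, 0.5],
  [0, 0, 0, 0, 0, 7, 0.5],
  [0, 0, 0, 0, 0, 0, 0.5],
  [0, 0, 0, 0, 0, 0, 0.5],
])

```text
time_s: 3.43
eef_pos: [0.5143, -0.2451, 0.2036]
eef_rot: [3.141, -0.001, -3.133]
force: [0.5, 0.6, 0.4]
finger_gap: 0.0468
```

```bash
python3 go.py .5148 -.2473 .1185 3.150; python3 - <<'E'
from h import *
t=arm.get_image("top");s=arm.get_image("side");g=np.array
cv2.imwrite("pics/t1.png",t[:,:,::-1]);cv2.imwrite("pics/s1.png",s[:,:,::-1])
a=cv2.resize(t[160:290,320:460],None,fx=3.5,fy=3.5);b=cv2.resize(s[180:310,260:375],None,fx=3.5,fy=3.5)
cv2.imwrite("pics/j1.png",np.hstack([a[:450],b[:450]])[:,:,::-1][:, :800])
print(proj("top",[.5148,-.2473,.181]),proj("side",[.5148,-.2473,.181]))
E
```

```text
t 3.43 tcp [ 0.5143 -0.2451  0.2036] rot [ 3.1410e+00 -8.0000e-04 -3.1328e+00] gap 0.0468 F [0.48 0.6  0.36] j6 -2.11
turn [ 0.0005 -0.0008  0.0004] shift(after turn) mm [-0.5 -2.2 82.1]
(np.float64(380.29899916030666), np.float64(212.84980789998914)) (np.float64(329.4522316241551), np.float64(214.68899986719072))
```

View pics/j1.png

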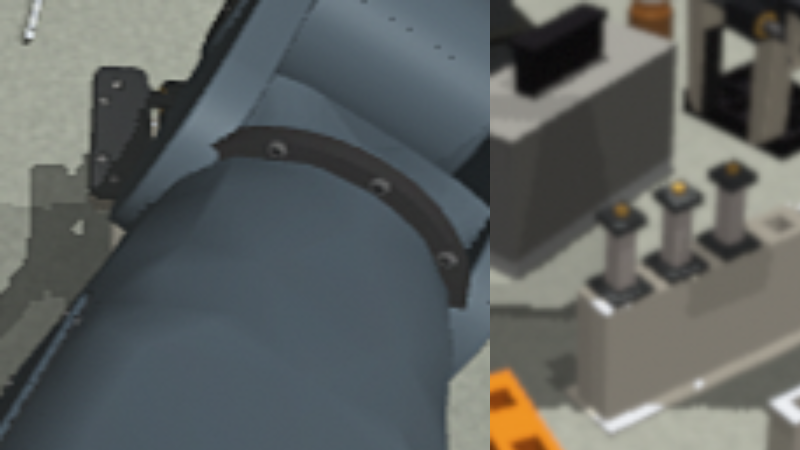

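```bash
python3 - <<'E'
from h import *
s=cv2.imread("pics/s1.png")[:,:,::-1]
crop(s,260,150,420,270,5,"pics/s1c.png")
E
```

```text
(no output)
```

View pics/s1c.png

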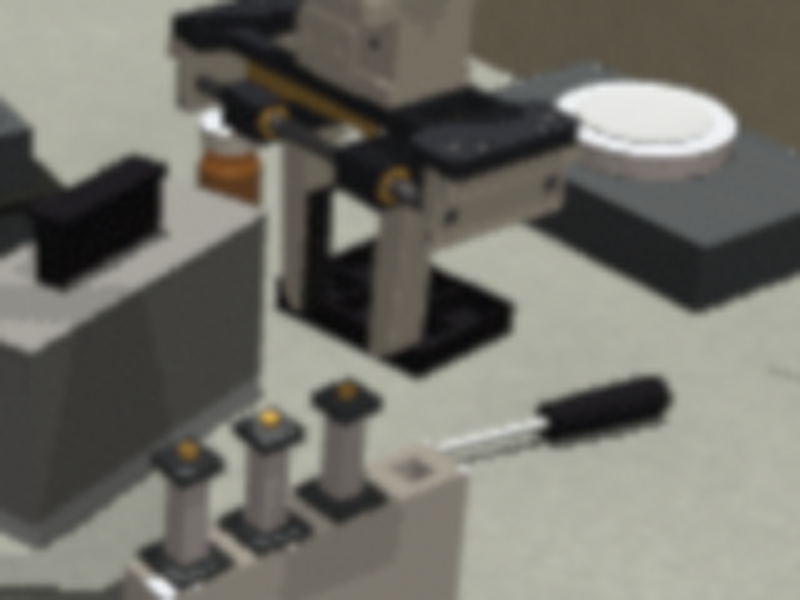

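Finger tips midway at side ≈(328,215), against a projection of (329.5,214.7), so the calibration agrees. Descending now.

carry_out([
  [0, 0, 0, 0, 0, 12, 0.5],
  [0, 0, 0, 0, 0, 15, 0.5],
  [0, 0, 0, 0, 0, 15, 0.5],
  [0, 0, 0, 0, 0, 15, 0.5],
  [0, 0, 0, 0, 0, 10, 0.5],
  [0, 0, 0, 0, 0, 6, 0.5],
  [0, 0, 0, 0, 0, 5, 0.5],
  [0, 0, 0, 0, 0, 3, 0.5],
  [0, 0, 0, 0, 0, 0, 0.5],
  [0, 0, 0, 0, 0, 0, 0.5],
])

```text
time_s: 4.37
eef_pos: [0.5148, -0.2461, 0.1231]
eef_rot: [-3.141, 0.001, -3.133]
force: [0.1, -0.8, 0.4]
finger_gap: 0.0463
```

```bash
python3 go.py .5148 -.2473 .1185 3.150;python3 - <<'E'
from h import *
s=arm.get_image("side")
crop(s,260,170,420,290,5,"pics/s2c.png")
E
```

```text
t 4.37 tcp [ 0.5148 -0.2461  0.1231] rot [-3.1413e+00  6.0000e-04 -3.1334e+00] gap 0.0463 F [ 0.05 -0.83  0.35] j6 -2.11
turn [-0.0003  0.0006 -0.0002] shift(after turn) mm [ 0.1 -1.2  1.6]
```

View pics/s2c.png

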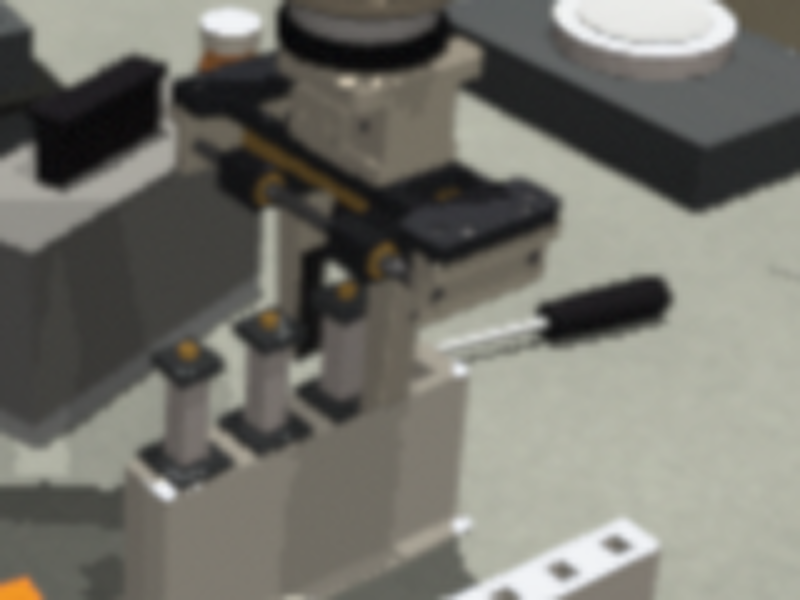

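carry_out([
  [0, 0, 0, 0, -1.2, 1.2, 0.6],
  [0, 0, 0, 0, 0, 0, 0.7],
  [0, 0, 0, 0, 0, 0, 0.75],
  [0, 0, 0, 0, 0, 0, 0.78],
  [0, 0, 0, 0, 0, 0, 0.8],
  [0, 0, 0, 0, 0, 0, 0.81],
], grip_force=5)

```text
time_s: 4.92
eef_pos: [0.5147, -0.2473, 0.1215]
eef_rot: [-3.142, 0.0, -3.133]
force: [-0.8, 0.3, 0.4]
finger_gap: 0.0239
```

```bash
python3 go.py .5148 -.2473 .1185 3.150
```

```text
t 4.92 tcp [ 0.5147 -0.2473  0.1215] rot [-3.1415e+00  2.0000e-04 -3.1334e+00] gap 0.0239 F [-0.81  0.31  0.44] j6 -2.11
turn [-0.0001  0.0002 -0.0002] shift(after turn) mm [-0.1 -0.   0. ]
```

carry_out([
  [0, 0, 0, 0, 0, 0, 0.81],
  [0, 0, 0, 0, 0, 0, 0.81],
  [0, 0, 0, 0, 0, 0, 0.81],
])

```text
time_s: 5.17
eef_pos: [0.5147, -0.2472, 0.1215]
eef_rot: [-3.142, 0.0, -3.133]
force: [0.2, -0.3, 2.0]
finger_gap: 0.0237
```

```bash
python3 -c "
from h import *
s=arm.get_image('side')
crop(s,290,190,390,265,8,'pics/s3c.png')
print(arm.sense()['force'],arm.sense()['finger_gap'])"
```

```text
[0.07877701 1.25852884 1.72257881] 0.023873392436723664
```

View pics/s3c.png

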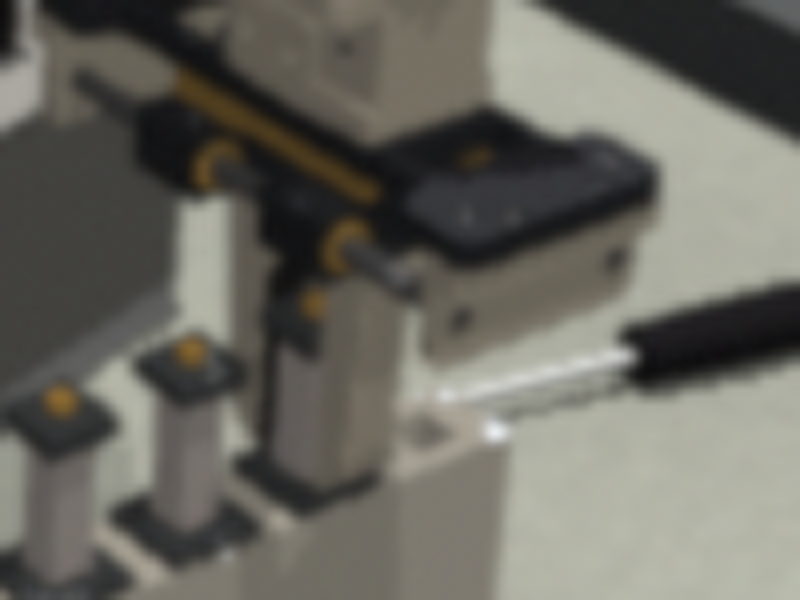

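carry_out([
  [0, 0, 0, 0, 0, 0, 0.83],
  [0, 0, 0, 0, 0, 0, 0.83],
  [0, 0, 0, 0, 0, 0, 0.83],
  [0, 0, 0, 0, 0, 0, 0.83],
], grip_force=8)

```text
time_s: 5.55
eef_pos: [0.5147, -0.2473, 0.1215]
eef_rot: [-3.142, 0.0, -3.133]
force: [-0.4, 0.7, 2.8]
finger_gap: 0.024
```

carry_out([
  [0, 0, 0, 0, 0, 0, 0.7],
  [0, 0, 0, 0, 0, 0, 0.7],
  [0, 0, 0, 0, 0, 0, 0.7],
  [0, 0, 0, 0, 0, 0, 0.7],
])

```text
time_s: 5.88
eef_pos: [0.5146, -0.2472, 0.1213]
eef_rot: [3.142, -0.0, -3.133]
force: [0.3, -0.4, 0.2]
finger_gap: 0.0279
```

```bash
python3 -c "
from h import *
s=arm.get_image('side')
crop(s,290,190,390,265,8,'pics/s4c.png')
print(arm.sense()['force'],arm.sense()['finger_gap'],arm.sense()['eef_pos'])"
```

```text
[-0.03036582 -0.70613666  0.14532556] 0.02816452226131262 [ 0.51460043 -0.24724256  0.12134935]
```

View pics/s4c.png

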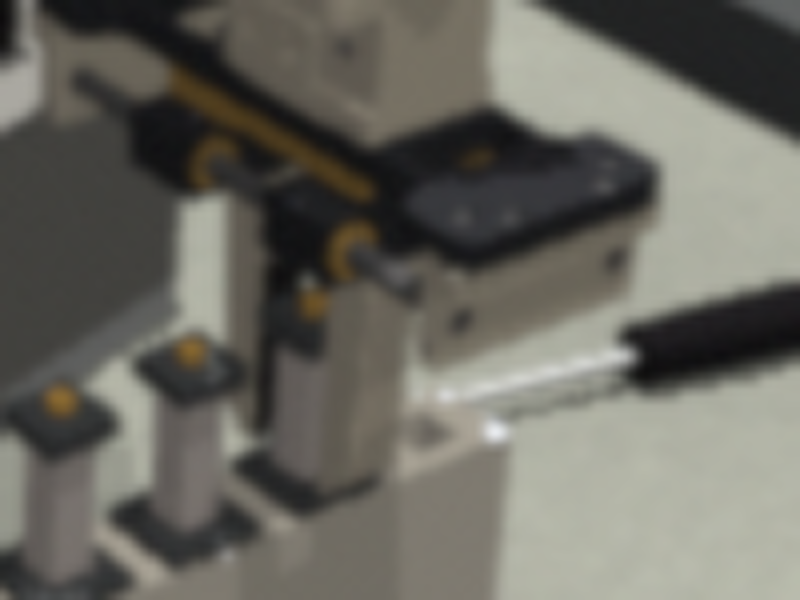

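The fingers stop at 24 mm, which is the cap's width, so at this height the pads reach up to the cap. I'll try about 2 mm lower.

carry_out([
  [0, 0, 0, 0, 0, 1, 0.7],
  [0, 0, 0, 0, 0, 1, 0.7],
  [0, 0, 0, 0, 0, 0, 0.7],
  [0, 0, 0, 0, 0, 0, 0.76],
  [0, 0, 0, 0, 0, 0, 0.8],
  [0, 0, 0, 0, 0, 0, 0.8],
  [0, 0, 0, 0, 0, 0, 0.8],
])

```text
time_s: 6.52
eef_pos: [0.5146, -0.2472, 0.1194]
eef_rot: [3.142, -0.0, -3.133]
force: [-0.1, -0.1, -0.8]
finger_gap: 0.0239
```

It still stops at 24 mm, so the pads are flat past the cap and the neck can't be reached. I'll grip the cap itself with the pads centred on it (grasp z ≈ 0.142).

carry_out([
  [0, 0, 0, 0, 0, 0, 0.65],
  [0, 0, 0, 0, 0, 0, 0.6],
  [0, 0, 0, 0, 0, 0, 0.6],
  [0, 0, 0, 0, 0, -8, 0.6],
  [0, 0, 0, 0, 0, -8, 0.6],
  [0, 0, 0, 0, 0, -8, 0.6],
  [0, 0, 0, 0, 0, 0, 0.6],
  [0, 0, 0, 0, 0, 0, 0.6],
])

```text
time_s: 7.18
eef_pos: [0.515, -0.2474, 0.1443]
eef_rot: [-3.141, 0.001, -3.133]
force: [1.0, -0.2, -0.1]
finger_gap: 0.0371
```

```bash
python3 go.py .5148 -.2473 .142 3.150; python3 -c "
from h import *
s=arm.get_image('side')
crop(s,270,170,400,265,6,'pics/s5c.png')"
```

```text
t 7.18 tcp [ 0.515  -0.2474  0.1443] rot [-3.1408e+00  1.4000e-03 -3.1334e+00] gap 0.0371 F [ 1.03 -0.18 -0.12] j6 -2.11
turn [-0.0008  0.0014 -0.0002] shift(after turn) mm [ 0.2  0.1 -0.7]
```

View pics/s5c.png

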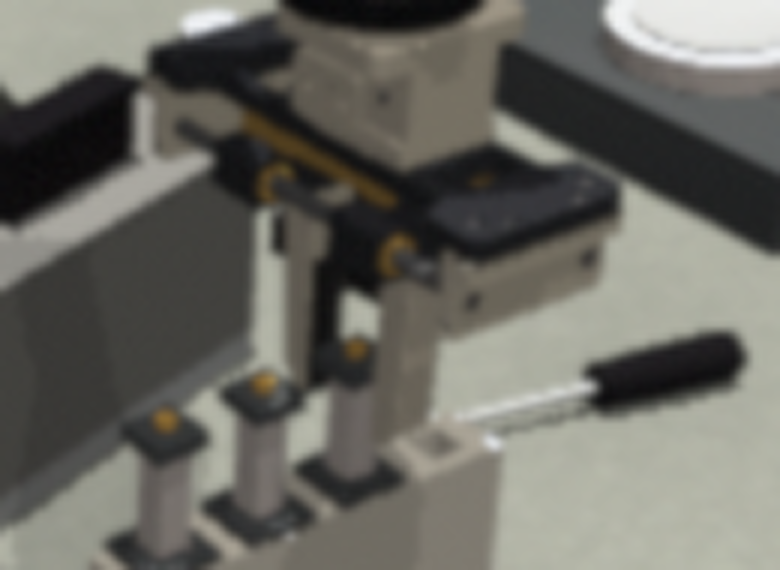

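carry_out([
  [0, 0, 0, 0, 0, 0, 0.68],
  [0, 0, 0, 0, 0, 0, 0.72],
  [0, 0, 0, 0, 0, 0, 0.75],
  [0, 0, 0, 0, 0, 0, 0.78],
  [0, 0, 0, 0, 0, 0, 0.82],
  [0, 0, 0, 0, 0, 0, 0.85],
], grip_force=6)

```text
time_s: 7.73
eef_pos: [0.5146, -0.2472, 0.1433]
eef_rot: [3.141, -0.0, -3.133]
force: [-0.4, -0.3, -0.5]
finger_gap: 0.0242
```

carry_out([
  [0, 0, 0, 0, 0, 0, 0.9],
  [0, 0, 0, 0, 0, 0, 0.9],
  [0, 0, 0, 0, 0, -1, 0.9],
  [0, 0, 0, 0, 0, -2, 0.9],
  [0, 0, 0, 0, 0, -3, 0.9],
  [0, 0, 0, 0, 0, -4, 0.9],
  [0, 0, 0, 0, 0, 0, 0.9],
], grip_force=30)

```text
time_s: 8.32
eef_pos: [0.515, -0.2474, 0.1544]
eef_rot: [-3.141, 0.001, -3.133]
force: [0.3, -0.2, -0.7]
finger_gap: 0.0237
```

```bash
python3 go.py .5148 -.2473 .142 3.150; python3 -c "
from h import *
s=arm.get_image('side')
crop(s,270,170,400,295,6,'pics/s6c.png')"
```

```text
t 8.32 tcp [ 0.515  -0.2474  0.1544] rot [-3.1409e+00  1.2000e-03 -3.1334e+00] gap 0.0237 F [ 0.3  -0.22 -0.73] j6 -2.11
turn [-0.0007  0.0012 -0.0002] shift(after turn) mm [0.2 0.2 9.4]
```

View pics/s6c.png

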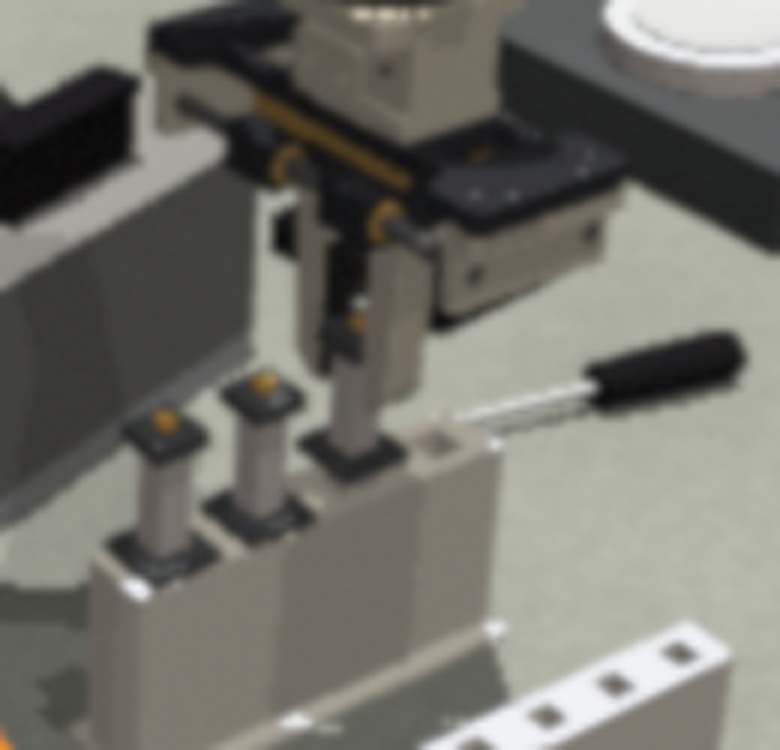

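The probe is about 10 mm up and the stand hasn't moved. Continuing straight up.

carry_out([
  [0, 0, 0, 0, 0, -8, 0.9],
  [0, 0, 0, 0, 0, -10, 0.9],
  [0, 0, 0, 0, 0, -10, 0.9],
  [0, 0, 0, 0, 0, -10, 0.9],
  [0, 0, 0, 0, 0, -10, 0.9],
  [0, 0, 0, 0, 0, -10, 0.9],
  [0, 0, 0, 0, 0, -10, 0.9],
  [0, 0, 0, 0, 0, -10, 0.9],
  [0, 0, 0, 0, 0, -15, 0.9],
  [0, 0, 0, 0, 0, -15, 0.9],
])

```text
time_s: 9.2
eef_pos: [0.5145, -0.2471, 0.2624]
eef_rot: [3.141, -0.0, -3.133]
force: [0.0, -0.2, -0.8]
finger_gap: 0.0236
```

carry_out([
  [0, 0, 0, 0, 0, -15, 0.9],
  [0, 0, 0, 0, 0, -15, 0.9],
  [0, 0, 0, 0, 0, -15, 0.9],
  [0, 0, 0, 0, 0, -15, 0.9],
  [0, 0, 0, 0, 0, -10, 0.9],
  [0, 0, 0, 0, 0, -5, 0.9],
  [0, 0, 0, 0, 0, 0, 0.9],
])

```text
time_s: 9.78
eef_pos: [0.5148, -0.2474, 0.3375]
eef_rot: [-3.141, 0.001, -3.133]
force: [0.3, 0.4, -0.4]
finger_gap: 0.0239
```

```bash
python3 go.py .6016 .2305 .325 3.0; python3 -c "
from h import *
s=arm.get_image('side')
crop(s,200,80,400,230,4,'pics/s7c.png')"
```

```text
t 9.78 tcp [ 0.5148 -0.2474  0.3375] rot [-3.1408e+00  1.3000e-03 -3.1334e+00] gap 0.0239 F [ 0.29  0.43 -0.4 ] j6 -2.11
turn [-0.0007  0.0013  0.1497] shift(after turn) mm [-18.5 485.3   9.5]
```

View pics/s7c.png

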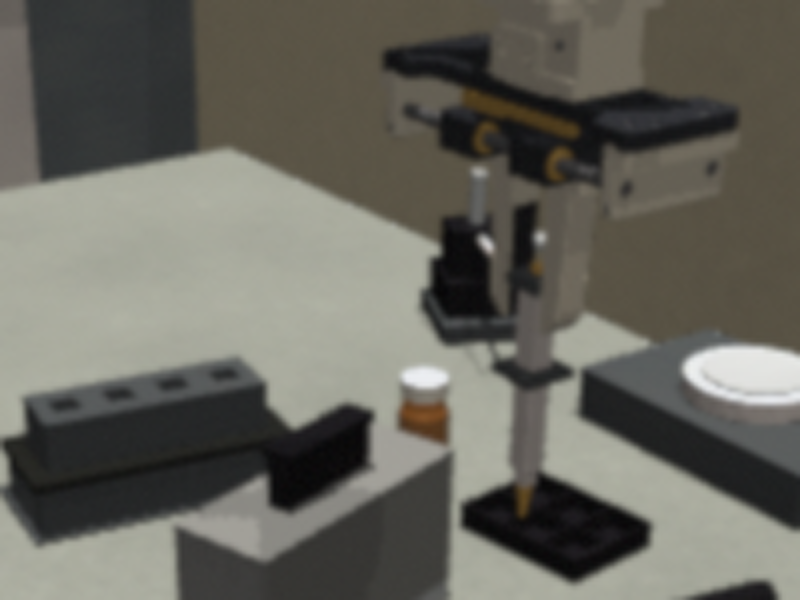

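carry_out([
  [0, 0, 0.075, 0, 5, 0, 0.9],
  [0, 0, 0.075, 0, 10, 0, 0.9],
  [0, 0, 0, -1, 20, 0, 0.9],
  [0, 0, 0, -1, 24, 0, 0.9],
  [0, 0, 0, -1, 24, 0, 0.9],
  [0, 0, 0, -1, 24, 0, 0.9],
  [0, 0, 0, -1, 24, 0, 0.9],
  [0, 0, 0, -1, 24, 0, 0.9],
  [0, 0, 0, -1, 24, 0, 0.9],
  [0, 0, 0, -1, 24, 0, 0.9],
])

```text
time_s: 10.67
eef_pos: [0.5495, -0.046, 0.3354]
eef_rot: [3.142, -0.002, 3.0]
force: [0.9, 0.4, -0.9]
finger_gap: 0.0236
```

carry_out([
  [0, 0, 0, -1, 24, 0, 0.9],
  [0, 0, 0, -1, 24, 0, 0.9],
  [0, 0, 0, -1, 24, 0, 0.9],
  [0, 0, 0, -1, 24, 0, 0.9],
  [0, 0, 0, -1, 24, 0, 0.9],
  [0, 0, 0, -1, 24, 0, 0.9],
  [0, 0, 0, -1, 24, 0, 0.9],
  [0, 0, 0, -1, 24, 0, 0.9],
  [0, 0, 0, -1, 24, 0, 0.9],
  [0, 0, 0, -1, 24, 0, 0.9],
])

```text
time_s: 11.5
eef_pos: [0.5934, 0.1901, 0.3352]
eef_rot: [-3.141, -0.002, 3.0]
force: [-0.0, 0.1, -0.5]
finger_gap: 0.0235
```

```bash
python3 go.py .6016 .2305 .25 3.0
```

```text
t 11.5 tcp [0.5934 0.1901 0.3352] rot [-3.1409e+00 -1.8000e-03  2.9998e+00] gap 0.0235 F [-0.04  0.12 -0.5 ] j6 -1.19
turn [-0.0007 -0.0018 -0.0002] shift(after turn) mm [-2.4 41.2 82.2]
```

carry_out([
  [0, 0, 0, -1, 16, 0, 0.9],
  [0, 0, 0, -1, 14, 0, 0.9],
  [0, 0, 0, 0, 8, 10, 0.9],
  [0, 0, 0, 0, 2, 15, 0.9],
  [0, 0, 0, 0, 0, 15, 0.9],
  [0, 0, 0, 0, 0, 15, 0.9],
  [0, 0, 0, 0, 0, 15, 0.9],
  [0, 0, 0, 0, 0, 15, 0.9],
  [0, 0, 0, 0, 0, 4, 0.9],
  [0, 0, 0, 0, 0, 0, 0.9],
])

```text
time_s: 12.33
eef_pos: [0.6007, 0.2276, 0.2457]
eef_rot: [-3.14, -0.003, 2.999]
force: [-0.1, 0.0, -1.0]
finger_gap: 0.0233
```

```bash
python3 go.py .6016 .2305 .25 3.0; python3 -c "
from h import *
s=arm.get_image('side');t=arm.get_image('top')
crop(s,190,110,290,210,6,'pics/s8c.png');crop(t,110,110,250,250,4,'pics/t8c.png')
for z in (.09,.107): print(proj('side',[.6016,.2305,z]),proj('top',[.6016,.2305,z]))"
```

```text
t 12.33 tcp [0.6007 0.2276 0.2457] rot [-3.1403e+00 -2.5000e-03  2.9993e+00] gap 0.0233 F [-0.06  0.   -1.03] j6 -1.14
turn [-0.0013 -0.0025 -0.0007] shift(after turn) mm [-0.5  3.  -7.3]
(np.float64(254.57557171046378), np.float64(172.2781273453971)) (np.float64(176.7596933155234), np.float64(170.4058203059593))
(np.float64(254.4141401049294), np.float64(167.453024725743)) (np.float64(174.99528913716335), np.float64(168.24486984119818))
```

View pics/s8c.png

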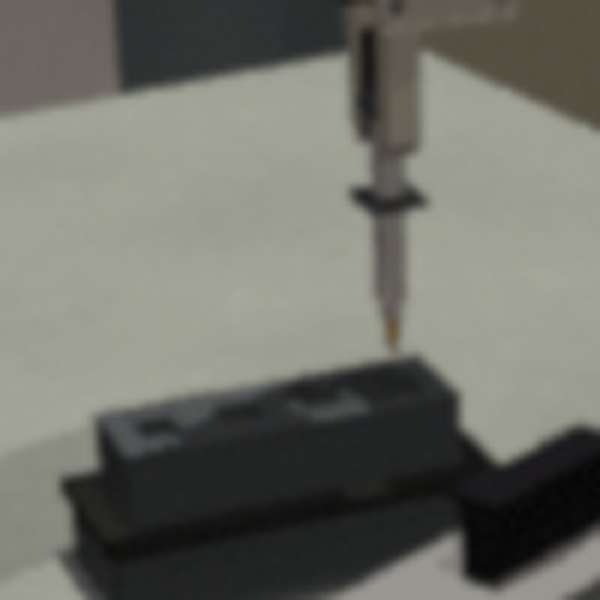

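View pics/t8c.png

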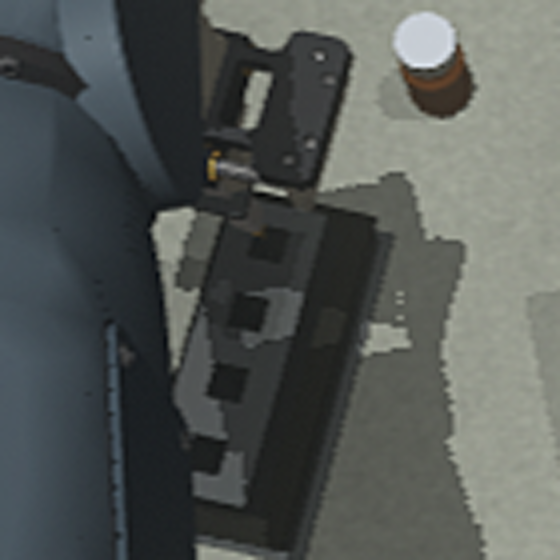

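```bash
python3 -c "
from h import *
for p in ([.6007,.2276,.1072],[.6007,.2276,.09],[.6016,.2305,.09]): print(proj('side',p),proj('top',p))
# well corner check in side view initial crop
s=cv2.imread('pics/side0.png')[:,:,::-1]
crop(s,200,160,280,220,10,'pics/c9.png')
W=[(.6015,.2306),(.5571,.2371),(.5125,.2433),(.468,.2496)]
for w in W: print(proj('side',[*w,.09]))
"
```

```text
(np.float64(254.63259296642627), np.float64(167.7480950624573)) (np.float64(176.11558294912788), np.float64(168.6664540261375))
(np.float64(254.79491877234005), np.float64(172.63720220488145)) (np.float64(177.88121187882314), np.float64(170.84585559954252))
(np.float64(254.57557171046378), np.float64(172.2781273453971)) (np.float64(176.7596933155234), np.float64(170.4058203059593))
(np.float64(254.53345820290886), np.float64(172.27481369114133))
(np.float64(241.63995273792972), np.float64(174.7054739322597))
(np.float64(228.4097189306755), np.float64(177.24412509030026))
(np.float64(214.8500736633724), np.float64(179.8303288130127))
```

View pics/c9.png

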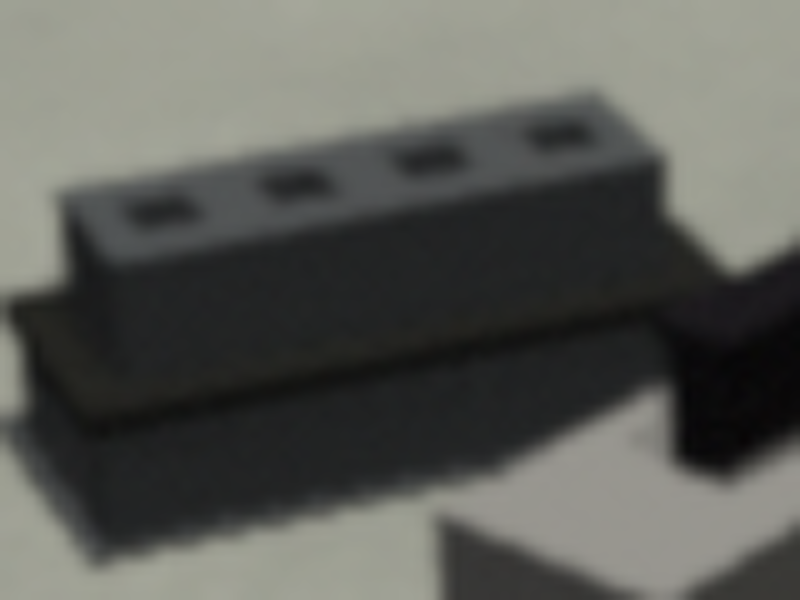

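The side tip is at (255.5,168.3). Its offset from the projection matches the offset of the well mouths, so the well target (0.6016, 0.2305) stands. Lowering.

carry_out([
  [0, 0, 0, -0.5, 3, 0, 0.9],
  [0, 0, 0, 0, 0, 0, 0.9],
  [0, 0, 0, 0, 0, 8, 0.9],
  [0, 0, 0, 0, 0, 10, 0.9],
  [0, 0, 0, 0, 0, 10, 0.9],
  [0, 0, 0, 0, 0, 10, 0.9],
  [0, 0, 0, 0, 0, 0, 0.9],
])

```text
time_s: 13.02
eef_pos: [0.6011, 0.2308, 0.2064]
eef_rot: [-3.14, -0.004, 3.0]
force: [-0.0, -0.3, -0.9]
finger_gap: 0.0236
```

```bash
python3 go.py .6016 .2305 .1405 3.0; python3 -c "
from h import *
s=arm.get_image('side')
crop(s,190,110,290,210,6,'pics/s9c.png')"
```

```text
t 13.02 tcp [0.6011 0.2308 0.2064] rot [-3.1399 -0.0038  2.9998] gap 0.0236 F [-0.04 -0.31 -0.9 ] j6 -1.13
turn [-0.0017 -0.0038 -0.0002] shift(after turn) mm [-0.6 -0.2 62.9]
```

View pics/s9c.png

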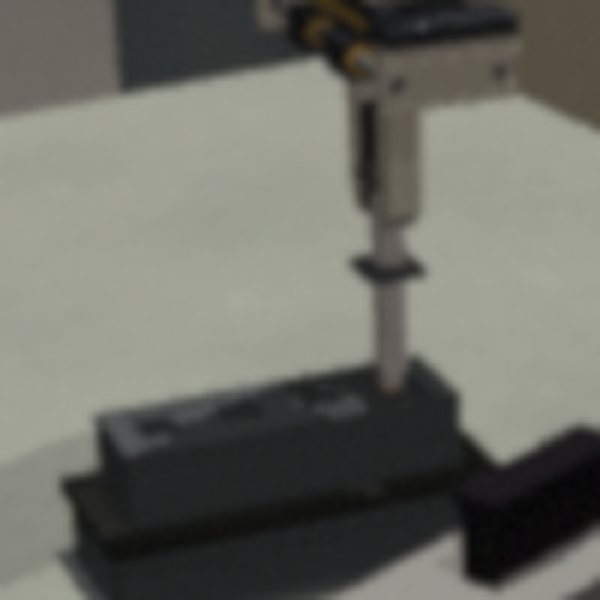

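carry_out([
  [0, 0, 0, 0, 0, 10, 0.9],
  [0, 0, 0, 0, 0, 10, 0.9],
  [0, 0, 0, 0, 0, 10, 0.9],
  [0, 0, 0, 0, 0, 10, 0.9],
  [0, 0, 0, 0, 0, 10, 0.9],
  [0, 0, 0, 0, 0, 6, 0.9],
  [0, 0, 0, 0, 0, 3, 0.9],
  [0, 0, 0, 0, 0, 0, 0.9],
])

```text
time_s: 13.73
eef_pos: [0.6019, 0.231, 0.1496]
eef_rot: [-3.141, -0.001, 3.0]
force: [0.1, -0.3, -0.4]
finger_gap: 0.0238
```

carry_out([
  [0, 0, 0, 0, 0, 1, 0.9],
  [0, 0, 0, 0, 0, 1, 0.9],
  [0, 0, 0, 0, 0, 1, 0.9],
  [0, 0, 0, 0, 0, 0, 0.9],
])

```text
time_s: 14.07
eef_pos: [0.6022, 0.2311, 0.1476]
eef_rot: [3.141, 0.0, 3.0]
force: [-0.2, 0.3, -0.5]
finger_gap: 0.0233
```

carry_out([
  [0, 0, 0, 0, 0, 1, 0.9],
  [0, 0, 0, 0, 0, 1, 0.9],
  [0, 0, 0, 0, 0, 1, 0.9],
  [0, 0, 0, 0, 0, 0.6, 0.9],
  [0, 0, 0, 0, 0, 0, 0.9],
])

```text
time_s: 14.48
eef_pos: [0.6021, 0.2311, 0.1437]
eef_rot: [-3.141, -0.0, 3.0]
force: [0.7, 0.6, -0.0]
finger_gap: 0.0235
```

Close to the deck. I'll press 0.5 mm more, then open slowly.

carry_out([
  [0, 0, 0, 0, 0, 0.5, 0.9],
  [0, 0, 0, 0, 0, 0, 0.9],
  [0, 0, 0, 0, 0, 0, 0.72],
  [0, 0, 0, 0, 0, 0, 0.68],
  [0, 0, 0, 0, 0, 0, 0.62],
  [0, 0, 0, 0, 0, 0, 0.56],
  [0, 0, 0, 0, 0, 0, 0.5],
  [0, 0, 0, 0, 0, -8, 0.5],
  [0, 0, 0, 0, 0, -15, 0.5],
  [0, 0, 0, 0, 0, -20, 0.5],
])

```text
time_s: 15.32
eef_pos: [0.6016, 0.2309, 0.1862]
eef_rot: [-3.141, -0.002, 3.0]
force: [0.6, -0.3, 1.4]
finger_gap: 0.0466
```

carry_out([
  [0, 0, 0, 0, 0, -10, 0.5],
  [0, 0, 0, 0, -20, -10, 0.5],
  [0, 0, 0, 0, -24, -10, 0.5],
  [0, 0, 0, 0, -24, -5, 0.5],
  [0, 0, 0, 0, -24, 0, 0.5],
  [0, 0, 0, 0, -24, 0, 0.5],
  [0, 0, 0, 0, -24, 0, 0.5],
  [0, 0, 0, 0, -24, 0, 0.5],
  [0, 0, 0, 0, -24, 0, 0.5],
  [0, 0, 0, 0, -24, 0, 0.5],
])

```text
time_s: 16.15
eef_pos: [0.5719, 0.0201, 0.2217]
eef_rot: [3.142, 0.001, 3.0]
force: [-0.5, -0.3, -0.3]
finger_gap: 0.0466
```

```bash
python3 go.py .4698 -.2475 .20 3.15; python3 -c "
from h import *
s=arm.get_image('side')
crop(s,190,130,390,280,4,'pics/s10c.png')"
```

```text
t 16.15 tcp [0.5719 0.0201 0.2217] rot [3.1415e+00 5.0000e-04 2.9998e+00] gap 0.0466 F [-0.48 -0.34 -0.26] j6 -1.48
turn [ 0.      0.0005 -0.1502] shift(after turn) mm [ 104.4 -266.8   18.7]
```

View pics/s10c.png

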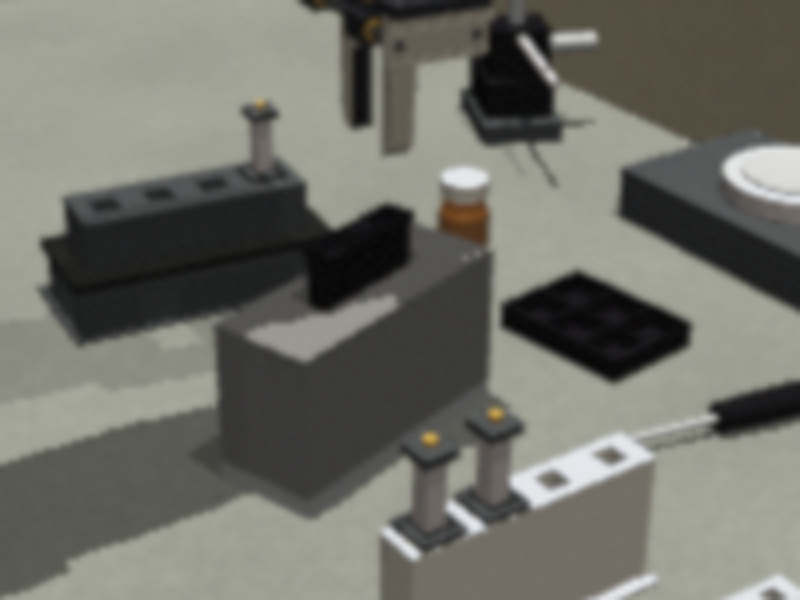

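Probe 1 hangs in the far well at side ≈(255,157), collar on the deck. The other two are still in the stand. Now the second.

carry_out([
  [0, 0, -0.075, 0, 0, 0, 0.5],
  [0, 0, -0.075, 0, 0, 0, 0.5],
  [0, 0, 0, 9, -22, 0, 0.5],
  [0, 0, 0, 9, -22, 0, 0.5],
  [0, 0, 0, 9, -22, 0, 0.5],
  [0, 0, 0, 9, -22, 0, 0.5],
  [0, 0, 0, 9, -22, 0, 0.5],
  [0, 0, 0, 9, -22, 0, 0.5],
  [0, 0, 0, 9, -22, 0, 0.5],
  [0, 0, 0, 9, -22, 0, 0.5],
])

```text
time_s: 17.03
eef_pos: [0.5012, -0.1563, 0.2217]
eef_rot: [-3.141, 0.0, -3.133]
force: [-0.2, -0.2, -0.8]
finger_gap: 0.0464
```

carry_out([
  [0, 0, 0, 8, -22, 0, 0.5],
  [0, 0, 0, 8, -22, 0, 0.5],
  [0, 0, 0, 8, -22, 0, 0.5],
  [0, 0, 0, 8, -20, 0, 0.5],
  [0, 0, 0, 0, -4, 5, 0.5],
  [0, 0, 0, 0, 0, 5, 0.5],
  [0, 0, 0, 0, 0, 5, 0.5],
  [0, 0, 0, 0, 0, 0, 0.5],
  [0, 0, 0, 0, 0, 0, 0.5],
])

```text
time_s: 17.78
eef_pos: [0.4706, -0.2446, 0.2059]
eef_rot: [3.141, -0.001, -3.132]
force: [-1.1, 0.2, 0.6]
finger_gap: 0.0467
```

```bash
python3 go.py .4698 -.2475 .141 3.15; python3 -c "
from meas import *
s=arm.get_image('side').astype(int)
print(blobs(s[:,:,0]-s[:,:,2]>50,(240,150,345,250),2))"
```

```text
t 17.78 tcp [ 0.4706 -0.2446  0.2059] rot [ 3.1410e+00 -7.0000e-04 -3.1322e+00] gap 0.0467 F [-1.12  0.17  0.6 ] j6 -2.15
turn [ 0.0006 -0.0007  0.0009] shift(after turn) mm [ 0.8 -2.9 61.9]
[(np.float64(254.5), np.float64(155.5), np.int32(4)), (np.float64(297.5), np.float64(175.0), np.int32(2)), (np.float64(319.57142857142856), np.float64(190.57142857142856), np.int32(7)), (np.float64(313.5), np.float64(233.5), np.int32(4)), (np.float64(297.15384615384613), np.float64(239.23076923076923), np.int32(13))]
```

carry_out([
  [0, 0, 0, 0.5, -2, 12, 0.5],
  [0, 0, 0, 0, 0, 14, 0.5],
  [0, 0, 0, 0, 0, 14, 0.5],
  [0, 0, 0, 0, 0, 12, 0.5],
  [0, 0, 0, 0, 0, 6, 0.5],
  [0, 0, 0, 0, 0, 3, 0.6],
  [0, 0, 0, 0, 0, 0, 0.6],
  [0, 0, 0, 0, 0, 0, 0.6],
], grip_force=6)

```text
time_s: 18.5
eef_pos: [0.4702, -0.2476, 0.1459]
eef_rot: [-3.141, 0.001, -3.133]
force: [0.1, 0.2, -0.0]
finger_gap: 0.0373
```

```bash
python3 go.py .4698 -.2475 .141 3.15
```

```text
t 18.5 tcp [ 0.4702 -0.2476  0.1459] rot [-3.1412e+00  6.0000e-04 -3.1332e+00] gap 0.0373 F [ 0.1   0.24 -0.01] j6 -2.15
turn [-0.0004  0.0006  0.    ] shift(after turn) mm [0.4 0.1 1.9]
```

carry_out([
  [0, 0, 0, 0, 0, 1.5, 0.68],
  [0, 0, 0, 0, 0, 0, 0.72],
  [0, 0, 0, 0, 0, 0, 0.75],
  [0, 0, 0, 0, 0, 0, 0.78],
  [0, 0, 0, 0, 0, 0, 0.82],
  [0, 0, 0, 0, 0, 0, 0.85],
], grip_force=6)

```text
time_s: 19.0
eef_pos: [0.47, -0.2477, 0.1441]
eef_rot: [-3.141, 0.0, -3.133]
force: [-0.3, 1.3, 2.5]
finger_gap: 0.0241
```

carry_out([
  [0, 0, 0, 0, 0, 0, 0.9],
  [0, 0, 0, 0, 0, 0, 0.9],
  [0, 0, 0, 0, 0, -1, 0.9],
  [0, 0, 0, 0, 0, -2, 0.9],
  [0, 0, 0, 0, 0, -3, 0.9],
  [0, 0, 0, 0, 0, -4, 0.9],
  [0, 0, 0, 0, 0, 0, 0.9],
], grip_force=30)

```text
time_s: 19.58
eef_pos: [0.4701, -0.2478, 0.1546]
eef_rot: [-3.141, 0.001, -3.133]
force: [0.0, 0.0, 0.1]
finger_gap: 0.0239
```

```bash
python3 go.py .4698 -.2475 .141 3.15;  python3 -c "
from h import *
s=arm.get_image('side')
crop(s,250,170,380,295,6,'pics/s11c.png')"
```

```text
t 19.58 tcp [ 0.4701 -0.2478  0.1546] rot [-3.1410e+00  8.0000e-04 -3.1334e+00] gap 0.0239 F [0.03 0.   0.1 ] j6 -2.15
turn [-0.0006  0.0008 -0.0002] shift(after turn) mm [ 0.3  0.3 10.6]
```

View pics/s11c.png

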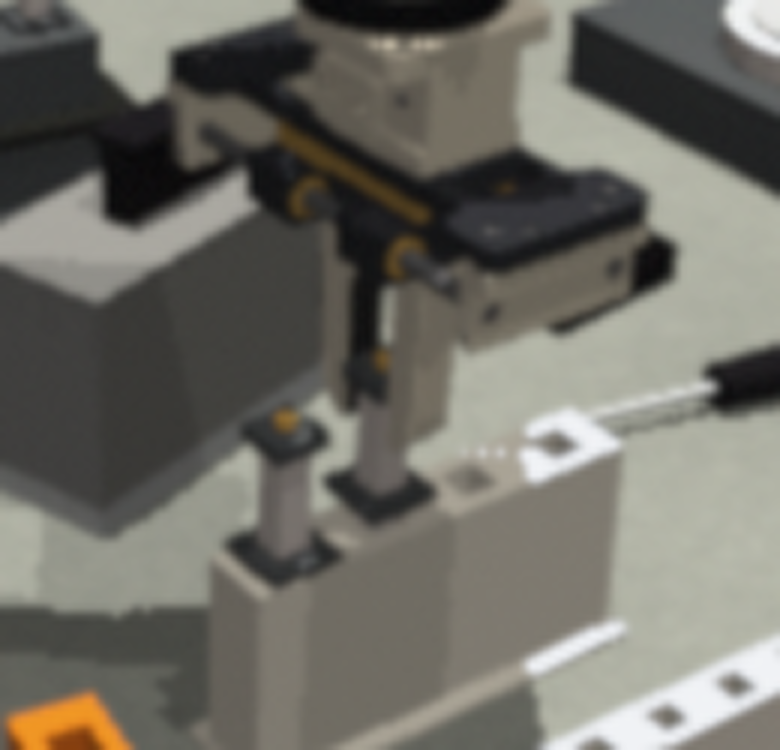

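The second probe is lifting and the stand is steady.

carry_out([
  [0, 0, 0, 0, 0, -8, 0.9],
  [0, 0, 0, 0, 0, -10, 0.9],
  [0, 0, 0, 0, 0, -10, 0.9],
  [0, 0, 0, 0, 0, -10, 0.9],
  [0, 0, 0, 0, 0, -10, 0.9],
  [0, 0, 0, 0, 0, -10, 0.9],
  [0, 0, 0, 0, 0, -10, 0.9],
  [0, 0, 0, 0, 0, -10, 0.9],
  [0, 0, 0, 0, 0, -15, 0.9],
  [0, 0, 0, 0, 0, -15, 0.9],
])

```text
time_s: 20.47
eef_pos: [0.4697, -0.2475, 0.2629]
eef_rot: [3.141, -0.0, -3.133]
force: [-0.3, 1.0, -0.8]
finger_gap: 0.0233
```

carry_out([
  [0, 0, 0, 0, 0, -15, 0.9],
  [0, 0, 0, 0, 0, -15, 0.9],
  [0, 0, 0, 0, 0, -15, 0.9],
  [0, 0, 0, 0, 0, -15, 0.9],
  [0, 0, 0, 0, 0, -10, 0.9],
  [0, 0, 0, 0, 0, -5, 0.9],
  [0, 0, 0, 0, 0, 0, 0.9],
])

```text
time_s: 21.05
eef_pos: [0.4701, -0.2477, 0.3378]
eef_rot: [-3.141, 0.001, -3.133]
force: [0.8, 0.4, -0.3]
finger_gap: 0.0235
```

```bash
python3 go.py .5571 .2371 .24 3.0; python3 -c "
from h import *
s=arm.get_image('side')
crop(s,180,80,380,230,4,'pics/s12c.png')"
```

```text
t 21.05 tcp [ 0.4701 -0.2477  0.3378] rot [-3.1408e+00  1.3000e-03 -3.1334e+00] gap 0.0235 F [ 0.75  0.38 -0.29] j6 -2.15
turn [-0.0007  0.0013  0.1498] shift(after turn) mm [-17.8 492.3  94.8]
```

View pics/s12c.png

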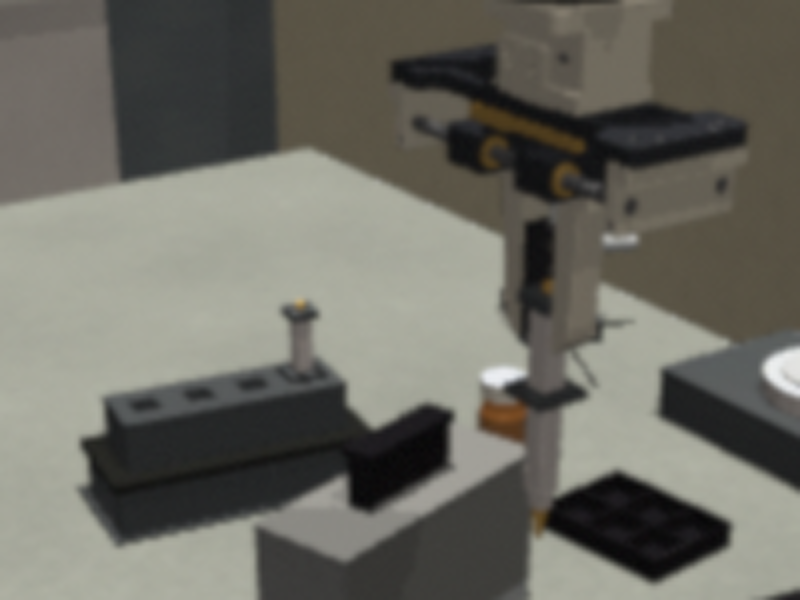

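carry_out([
  [0, 0, 0.075, 0, 5, 0, 0.9],
  [0, 0, 0.075, 0, 10, 0, 0.9],
  [0, 0, 0, -1, 20, 0, 0.9],
  [0, 0, 0, -1, 24, 0, 0.9],
  [0, 0, 0, -1, 24, 0, 0.9],
  [0, 0, 0, -1, 24, 0, 0.9],
  [0, 0, 0, -1, 24, 0, 0.9],
  [0, 0, 0, -1, 24, 0, 0.9],
  [0, 0, 0, -1, 24, 0, 0.9],
  [0, 0, 0, -1, 24, 0, 0.9],
])

```text
time_s: 21.93
eef_pos: [0.5047, -0.0464, 0.3358]
eef_rot: [3.142, -0.002, 3.0]
force: [0.6, -0.6, -0.5]
finger_gap: 0.0235
```

carry_out([
  [0, 0, 0, -1, 24, 0, 0.9],
  [0, 0, 0, -1, 24, 0, 0.9],
  [0, 0, 0, -1, 24, 0, 0.9],
  [0, 0, 0, -1, 24, 0, 0.9],
  [0, 0, 0, -1, 24, 0, 0.9],
  [0, 0, 0, -1, 24, 0, 0.9],
  [0, 0, 0, -1, 24, 0, 0.9],
  [0, 0, 0, -1, 24, 0, 0.9],
  [0, 0, 0, -1, 24, 0, 0.9],
  [0, 0, 0, 0, 24, 0, 0.9],
])

```text
time_s: 22.77
eef_pos: [0.5476, 0.1898, 0.3356]
eef_rot: [-3.141, -0.002, 3.0]
force: [-0.0, -0.4, -1.0]
finger_gap: 0.0238
```

```bash
python3 go.py .5571 .2371 .24 3.0
```

```text
t 22.77 tcp [0.5476 0.1898 0.3356] rot [-3.1409e+00 -1.7000e-03  2.9998e+00] gap 0.0238 F [-0.04 -0.37 -0.96] j6 -1.18
turn [-0.0007 -0.0017 -0.0002] shift(after turn) mm [-2.7 48.1 92.6]
```

carry_out([
  [0, 0, 0, -1, 18, 0, 0.9],
  [0, 0, 0, -1, 16, 0, 0.9],
  [0, 0, 0, -0.5, 10, 10, 0.9],
  [0, 0, 0, 0, 4, 15, 0.9],
  [0, 0, 0, 0, 0, 15, 0.9],
  [0, 0, 0, 0, 0, 15, 0.9],
  [0, 0, 0, 0, 0, 15, 0.9],
  [0, 0, 0, 0, 0, 15, 0.9],
  [0, 0, 0, 0, 0, 4, 0.9],
  [0, 0, 0, 0, 0, 0, 0.9],
])

```text
time_s: 23.6
eef_pos: [0.5565, 0.2353, 0.2461]
eef_rot: [-3.14, -0.003, 2.999]
force: [-0.4, 0.3, -0.7]
finger_gap: 0.0235
```

```bash
python3 go.py .5571 .2371 .2 3.0; python3 -c "
from h import *
s=arm.get_image('side')
crop(s,190,110,290,210,6,'pics/s13c.png')"
```

```text
t 23.6 tcp [0.5565 0.2353 0.2461] rot [-3.1401e+00 -2.6000e-03  2.9995e+00] gap 0.0235 F [-0.36  0.25 -0.67] j6 -1.11
turn [-0.0015 -0.0026 -0.0005] shift(after turn) mm [-0.3  1.8 43.1]
```

View pics/s13c.png

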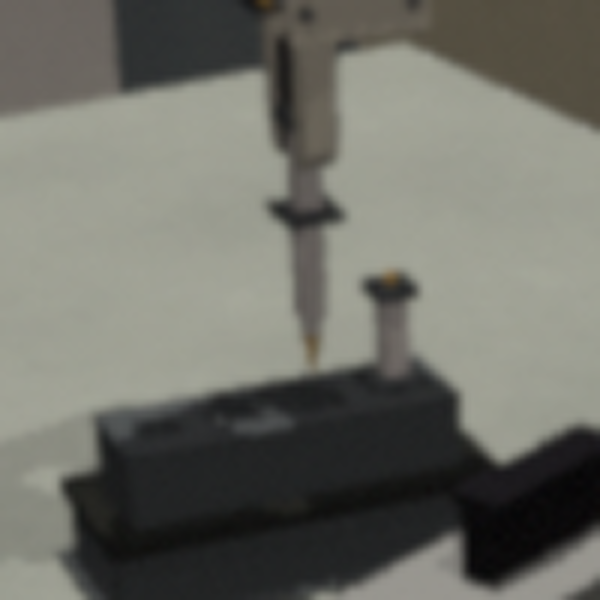

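carry_out([
  [0, 0, 0, 0, 1.3, 0, 0.9],
  [0, 0, 0, 0, 0, 8, 0.9],
  [0, 0, 0, 0, 0, 10, 0.9],
  [0, 0, 0, 0, 0, 10, 0.9],
  [0, 0, 0, 0, 0, 10, 0.9],
  [0, 0, 0, 0, 0, 10, 0.9],
  [0, 0, 0, 0, 0, 10, 0.9],
  [0, 0, 0, 0, 0, 10, 0.9],
  [0, 0, 0, 0, 0, 10, 0.9],
  [0, 0, 0, 0, 0, 10, 0.9],
])

```text
time_s: 24.48
eef_pos: [0.5572, 0.2371, 0.1587]
eef_rot: [-3.142, -0.0, 3.0]
force: [-0.1, 0.3, -1.2]
finger_gap: 0.0235
```

carry_out([
  [0, 0, 0, 0, 0, 7, 0.9],
  [0, 0, 0, 0, 0, 3, 0.9],
  [0, 0, 0, 0, 0, 0, 0.9],
  [0, 0, 0, 0, 0, 1, 0.9],
  [0, 0, 0, 0, 0, 0, 0.9],
])

```text
time_s: 24.9
eef_pos: [0.5575, 0.2372, 0.1492]
eef_rot: [3.141, 0.001, 3.0]
force: [-0.1, 0.7, -0.1]
finger_gap: 0.0236
```

carry_out([
  [0, 0, 0, 0, 0, 1, 0.9],
  [0, 0, 0, 0, 0, 1, 0.9],
  [0, 0, 0, 0, 0, 1, 0.9],
  [0, 0, 0, 0, 0, 1, 0.9],
  [0, 0, 0, 0, 0, 0.7, 0.9],
  [0, 0, 0, 0, 0, 0, 0.9],
])

```text
time_s: 25.4
eef_pos: [0.5573, 0.2371, 0.1442]
eef_rot: [3.142, 0.0, 3.0]
force: [0.5, -0.3, -1.0]
finger_gap: 0.0236
```

carry_out([
  [0, 0, 0, 0, 0, 0.5, 0.9],
  [0, 0, 0, 0, 0, 0, 0.9],
  [0, 0, 0, 0, 0, 0, 0.72],
  [0, 0, 0, 0, 0, 0, 0.68],
  [0, 0, 0, 0, 0, 0, 0.62],
  [0, 0, 0, 0, 0, 0, 0.56],
  [0, 0, 0, 0, 0, 0, 0.5],
  [0, 0, 0, 0, 0, -8, 0.5],
  [0, 0, 0, 0, 0, -15, 0.5],
  [0, 0, 0, 0, 0, -20, 0.5],
])

```text
time_s: 26.23
eef_pos: [0.5567, 0.2369, 0.1865]
eef_rot: [-3.141, -0.002, 3.0]
force: [-0.3, 0.1, -0.2]
finger_gap: 0.0467
```

carry_out([
  [0, 0, 0, 0, 0, -10, 0.5],
  [0, 0, 0, 0, -20, -10, 0.5],
  [0, 0, 0, 0, -24, -10, 0.5],
  [0, 0, 0, 0, -24, -5, 0.5],
  [0, 0, 0, 0, -24, 0, 0.5],
  [0, 0, 0, 0, -24, 0, 0.5],
  [0, 0, 0, 0, -24, 0, 0.5],
  [0, 0, 0, 0, -24, 0, 0.5],
  [0, 0, 0, 0, -24, 0, 0.5],
  [0, 0, 0, 0, -24, 0, 0.5],
])

```text
time_s: 27.07
eef_pos: [0.527, 0.0262, 0.222]
eef_rot: [3.142, 0.0, 3.0]
force: [0.2, 0.4, -0.3]
finger_gap: 0.0465
```

```bash
python3 go.py .4247 -.2479 .20 3.15; python3 -c "
from h import *
s=arm.get_image('side')
crop(s,190,130,390,280,4,'pics/s14c.png')"
```

```text
t 27.07 tcp [0.527  0.0262 0.222 ] rot [3.1415e+00 5.0000e-04 2.9999e+00] gap 0.0465 F [ 0.2   0.36 -0.31] j6 -1.47
turn [ 0.      0.0005 -0.1501] shift(after turn) mm [ 104.6 -273.2   19. ]
```

View pics/s14c.png

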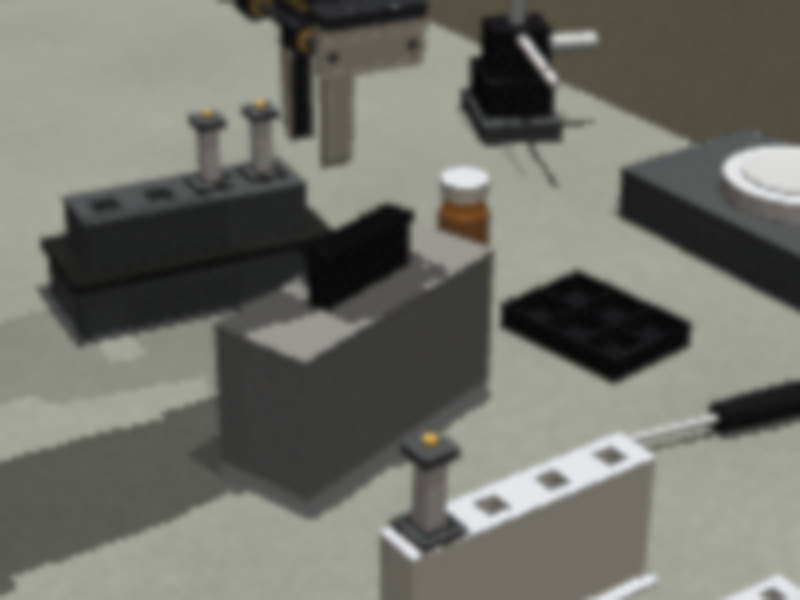

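Two probes are seated in the far wells at side (241,160) and (255,157). One is left in the stand, at side (297,239). Now the third.

carry_out([
  [0, 0, -0.075, 0, 0, 0, 0.5],
  [0, 0, -0.075, 0, 0, 0, 0.5],
  [0, 0, 0, 9, -22, 0, 0.5],
  [0, 0, 0, 9, -22, 0, 0.5],
  [0, 0, 0, 9, -22, 0, 0.5],
  [0, 0, 0, 9, -22, 0, 0.5],
  [0, 0, 0, 9, -22, 0, 0.5],
  [0, 0, 0, 9, -22, 0, 0.5],
  [0, 0, 0, 9, -22, 0, 0.5],
  [0, 0, 0, 9, -22, 0, 0.5],
])

```text
time_s: 27.95
eef_pos: [0.4563, -0.1502, 0.222]
eef_rot: [-3.141, 0.0, -3.133]
force: [0.7, 0.2, -0.5]
finger_gap: 0.0468
```

carry_out([
  [0, 0, 0, 8, -22, 0, 0.5],
  [0, 0, 0, 8, -22, 0, 0.5],
  [0, 0, 0, 8, -22, 0, 0.5],
  [0, 0, 0, 8, -22, 0, 0.5],
  [0, 0, 0, 0.5, -9, 5, 0.5],
  [0, 0, 0, 0, 0, 5, 0.5],
  [0, 0, 0, 0, 0, 5, 0.5],
  [0, 0, 0, 0, 0, 0, 0.5],
  [0, 0, 0, 0, 0, 0, 0.5],
])

```text
time_s: 28.7
eef_pos: [0.4252, -0.2455, 0.2062]
eef_rot: [3.141, -0.001, -3.132]
force: [0.6, 0.5, 0.8]
finger_gap: 0.0469
```

```bash
python3 go.py .4247 -.2479 .141 3.15
```

```text
t 28.7 tcp [ 0.4252 -0.2455  0.2062] rot [ 3.1409e+00 -8.0000e-04 -3.1323e+00] gap 0.0469 F [0.61 0.49 0.85] j6 -2.2
turn [ 0.0007 -0.0008  0.0009] shift(after turn) mm [ 0.6 -2.4 62.2]
```

carry_out([
  [0, 0, 0, 0.4, -1.5, 12, 0.5],
  [0, 0, 0, 0, 0, 14, 0.5],
  [0, 0, 0, 0, 0, 14, 0.5],
  [0, 0, 0, 0, 0, 12, 0.5],
  [0, 0, 0, 0, 0, 6, 0.5],
  [0, 0, 0, 0, 0, 4, 0.6],
  [0, 0, 0, 0, 0, 0, 0.6],
  [0, 0, 0, 0, 0, 0, 0.6],
], grip_force=6)

```text
time_s: 29.37
eef_pos: [0.425, -0.248, 0.1451]
eef_rot: [-3.141, 0.0, -3.133]
force: [0.3, -1.0, 0.3]
finger_gap: 0.0376
```

```bash
python3 go.py .4247 -.2479 .141 3.15
```

```text
t 29.37 tcp [ 0.425  -0.248   0.1451] rot [-3.1413e+00  4.0000e-04 -3.1331e+00] gap 0.0376 F [ 0.32 -1.01  0.27] j6 -2.2
turn [-0.0003  0.0004  0.0001] shift(after turn) mm [0.3 0.1 1.1]
```

carry_out([
  [0, 0, 0, 0, 0, 0.8, 0.68],
  [0, 0, 0, 0, 0, 0, 0.72],
  [0, 0, 0, 0, 0, 0, 0.75],
  [0, 0, 0, 0, 0, 0, 0.78],
  [0, 0, 0, 0, 0, 0, 0.82],
  [0, 0, 0, 0, 0, 0, 0.85],
], grip_force=6)

```text
time_s: 29.87
eef_pos: [0.4248, -0.2482, 0.1441]
eef_rot: [-3.141, 0.0, -3.133]
force: [-0.4, -0.2, 3.9]
finger_gap: 0.0236
```

carry_out([
  [0, 0, 0, 0, 0, 0, 0.9],
  [0, 0, 0, 0, 0, 0, 0.9],
  [0, 0, 0, 0, 0, -1, 0.9],
  [0, 0, 0, 0, 0, -2, 0.9],
  [0, 0, 0, 0, 0, -3, 0.9],
  [0, 0, 0, 0, 0, -4, 0.9],
  [0, 0, 0, 0, 0, 0, 0.9],
], grip_force=30)

```text
time_s: 30.45
eef_pos: [0.4249, -0.2483, 0.1546]
eef_rot: [-3.141, 0.001, -3.133]
force: [0.6, 0.5, 0.2]
finger_gap: 0.0234
```

```bash
python3 go.py .4247 -.2479 .141 3.15;  python3 -c "
from h import *
s=arm.get_image('side')
crop(s,240,170,370,295,6,'pics/s15c.png')"
```

```text
t 30.45 tcp [ 0.4249 -0.2483  0.1546] rot [-3.1410e+00  8.0000e-04 -3.1334e+00] gap 0.0234 F [0.63 0.54 0.24] j6 -2.2
turn [-0.0006  0.0008 -0.0002] shift(after turn) mm [ 0.2  0.4 10.6]
```

View pics/s15c.png

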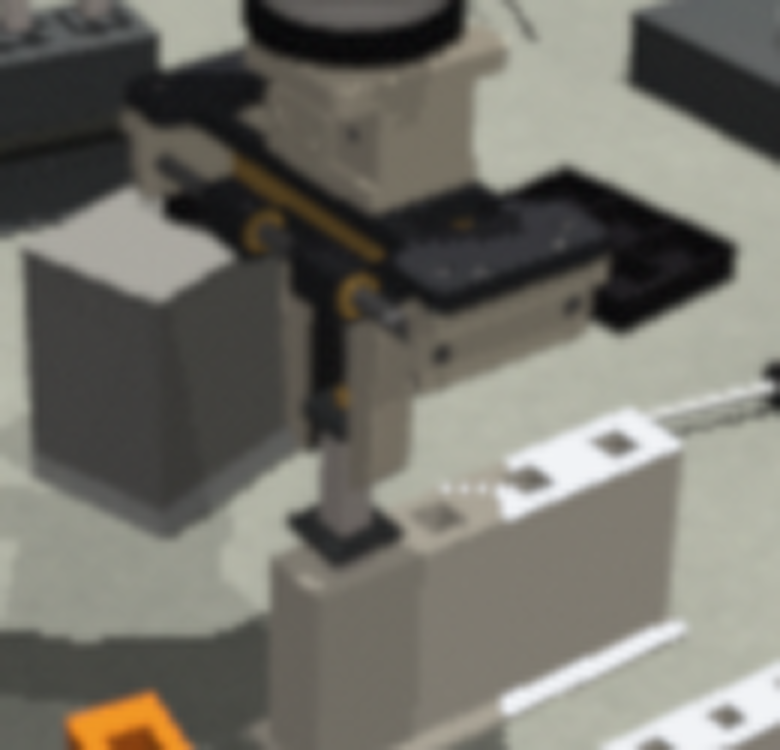

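carry_out([
  [0, 0, 0, 0, 0, -8, 0.9],
  [0, 0, 0, 0, 0, -10, 0.9],
  [0, 0, 0, 0, 0, -10, 0.9],
  [0, 0, 0, 0, 0, -10, 0.9],
  [0, 0, 0, 0, 0, -10, 0.9],
  [0, 0, 0, 0, 0, -10, 0.9],
  [0, 0, 0, 0, 0, -10, 0.9],
  [0, 0, 0, 0, 0, -10, 0.9],
  [0, 0, 0, 0, 0, -15, 0.9],
  [0, 0, 0, 0, 0, -15, 0.9],
])

```text
time_s: 31.33
eef_pos: [0.4245, -0.248, 0.2629]
eef_rot: [3.141, -0.0, -3.133]
force: [0.3, -0.5, 0.0]
finger_gap: 0.0238
```

carry_out([
  [0, 0, 0, 0, 0, -15, 0.9],
  [0, 0, 0, 0, 0, -15, 0.9],
  [0, 0, 0, 0, 0, -15, 0.9],
  [0, 0, 0, 0, 0, -15, 0.9],
  [0, 0, 0, 0, 0, -10, 0.9],
  [0, 0, 0, 0, 0, -5, 0.9],
  [0, 0, 0, 0, 0, 0, 0.9],
])

```text
time_s: 31.92
eef_pos: [0.4248, -0.2482, 0.3378]
eef_rot: [-3.141, 0.001, -3.133]
force: [0.0, -0.3, -1.2]
finger_gap: 0.0236
```

```bash
python3 go.py .5125 .2433 .24 3.0; python3 -c "
from h import *
s=arm.get_image('side')
crop(s,180,80,380,310,2.6,'pics/s16c.png')"
```

```text
t 31.92 tcp [ 0.4248 -0.2482  0.3378] rot [-3.1408e+00  1.1000e-03 -3.1334e+00] gap 0.0236 F [ 0.04 -0.32 -1.22] j6 -2.2
turn [-0.0007  0.0012  0.1498] shift(after turn) mm [-17.4 499.   94.8]
```

View pics/s16c.png

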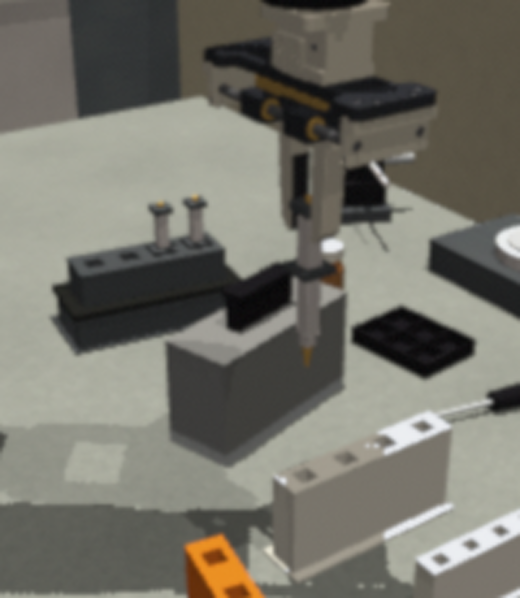

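carry_out([
  [0, 0, 0.075, 0, 5, 0, 0.9],
  [0, 0, 0.075, 0, 10, 0, 0.9],
  [0, 0, 0, -1, 20, 0, 0.9],
  [0, 0, 0, -1, 24, 0, 0.9],
  [0, 0, 0, -1, 24, 0, 0.9],
  [0, 0, 0, -1, 24, 0, 0.9],
  [0, 0, 0, -1, 24, 0, 0.9],
  [0, 0, 0, -1, 24, 0, 0.9],
  [0, 0, 0, -1, 24, 0, 0.9],
  [0, 0, 0, -1, 24, 0, 0.9],
])

```text
time_s: 32.8
eef_pos: [0.4595, -0.0469, 0.3359]
eef_rot: [3.142, -0.002, 3.0]
force: [0.5, 0.7, -0.6]
finger_gap: 0.0237
```

carry_out([
  [0, 0, 0, -1, 24, 0, 0.9],
  [0, 0, 0, -1, 24, 0, 0.9],
  [0, 0, 0, -1, 24, 0, 0.9],
  [0, 0, 0, -1, 24, 0, 0.9],
  [0, 0, 0, -1, 24, 0, 0.9],
  [0, 0, 0, -1, 24, 0, 0.9],
  [0, 0, 0, -1, 24, 0, 0.9],
  [0, 0, 0, -1, 24, 0, 0.9],
  [0, 0, 0, -1, 24, 0, 0.9],
  [0, 0, 0, 0, 24, 0, 0.9],
])

```text
time_s: 33.63
eef_pos: [0.5024, 0.1893, 0.3357]
eef_rot: [-3.141, -0.002, 3.0]
force: [-0.5, 0.0, -0.6]
finger_gap: 0.0236
```

```bash
python3 go.py .5125 .2433 .24 3.0
```

```text
t 33.63 tcp [0.5024 0.1893 0.3357] rot [-3.1408e+00 -1.6000e-03  2.9998e+00] gap 0.0236 F [-0.54  0.03 -0.64] j6 -1.16
turn [-0.0008 -0.0016 -0.0002] shift(after turn) mm [-2.4 54.9 92.7]
```

carry_out([
  [0, 0, 0, -1, 20, 0, 0.9],
  [0, 0, 0, -1, 18, 0, 0.9],
  [0, 0, 0, 0, 12, 10, 0.9],
  [0, 0, 0, 0, 4.5, 15, 0.9],
  [0, 0, 0, 0, 0, 15, 0.9],
  [0, 0, 0, 0, 0, 15, 0.9],
  [0, 0, 0, 0, 0, 15, 0.9],
  [0, 0, 0, 0, 0, 15, 0.9],
  [0, 0, 0, 0, 0, 4, 0.9],
  [0, 0, 0, 0, 0, 0, 0.9],
])

```text
time_s: 34.47
eef_pos: [0.5115, 0.2414, 0.2459]
eef_rot: [-3.14, -0.003, 3.0]
force: [-0.2, -0.3, -1.2]
finger_gap: 0.0238
```

```bash
python3 go.py .5125 .2433 .2 3.0; python3 -c "
from h import *
s=arm.get_image('side')
crop(s,190,110,290,210,6,'pics/s17c.png')"
```

```text
t 34.47 tcp [0.5115 0.2414 0.2459] rot [-3.1399e+00 -2.9000e-03  2.9996e+00] gap 0.0238 F [-0.17 -0.25 -1.24] j6 -1.07
turn [-0.0017 -0.0029 -0.0004] shift(after turn) mm [-0.7  2.  42.9]
```

View pics/s17c.png

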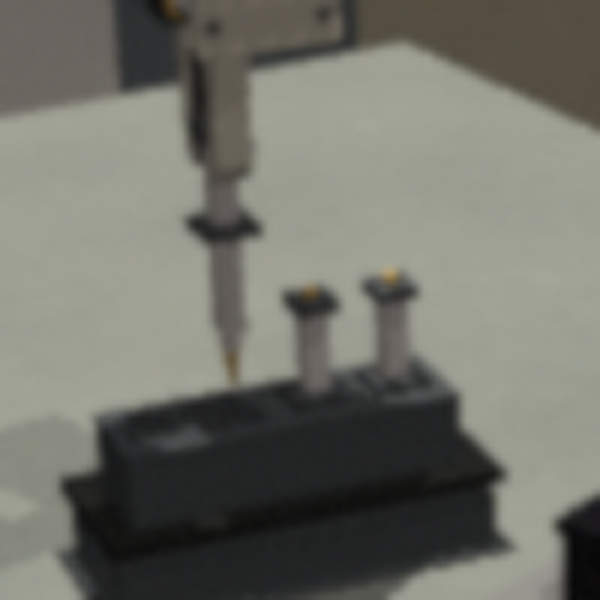

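The tip is lined up over well 3. The hood's handle now shows further right and lower than before, so the hood seems to have been knocked. I'll re-measure it after this probe.

carry_out([
  [0, 0, 0, -0.4, 1.6, 0, 0.9],
  [0, 0, 0, 0, 0, 8, 0.9],
  [0, 0, 0, 0, 0, 10, 0.9],
  [0, 0, 0, 0, 0, 10, 0.9],
  [0, 0, 0, 0, 0, 10, 0.9],
  [0, 0, 0, 0, 0, 10, 0.9],
  [0, 0, 0, 0, 0, 10, 0.9],
  [0, 0, 0, 0, 0, 10, 0.9],
  [0, 0, 0, 0, 0, 10, 0.9],
  [0, 0, 0, 0, 0, 10, 0.9],
])

```text
time_s: 35.35
eef_pos: [0.5128, 0.2434, 0.1588]
eef_rot: [-3.142, -0.0, 3.0]
force: [0.4, 0.1, -0.1]
finger_gap: 0.0235
```

carry_out([
  [0, 0, 0, 0, 0, 7, 0.9],
  [0, 0, 0, 0, 0, 3, 0.9],
  [0, 0, 0, 0, 0, 2, 0.9],
  [0, 0, 0, 0, 0, 1.5, 0.9],
  [0, 0, 0, 0, 0, 1, 0.9],
  [0, 0, 0, 0, 0, 0, 0.9],
])

```text
time_s: 35.85
eef_pos: [0.513, 0.2434, 0.1455]
eef_rot: [3.141, 0.0, 3.0]
force: [-0.8, 0.6, -0.6]
finger_gap: 0.0237
```

carry_out([
  [0, 0, 0, 0, 0, 0.6, 0.9],
  [0, 0, 0, 0, 0, 0.6, 0.9],
  [0, 0, 0, 0, 0, 0.5, 0.9],
  [0, 0, 0, 0, 0, 0, 0.9],
])

```text
time_s: 36.18
eef_pos: [0.5131, 0.2435, 0.1441]
eef_rot: [3.141, 0.001, 3.0]
force: [-0.4, -0.0, 4.3]
finger_gap: 0.0237
```

carry_out([
  [0, 0, 0, 0, 0, 0, 0.72],
  [0, 0, 0, 0, 0, 0, 0.68],
  [0, 0, 0, 0, 0, 0, 0.62],
  [0, 0, 0, 0, 0, 0, 0.56],
  [0, 0, 0, 0, 0, 0, 0.5],
  [0, 0, 0, 0, 0, -8, 0.5],
  [0, 0, 0, 0, 0, -15, 0.5],
  [0, 0, 0, 0, 0, -20, 0.5],
  [0, 0, 0, 0, 0, -20, 0.4],
  [0, 0, 0, 0, 0, -20, 0.3],
])

```text
time_s: 37.02
eef_pos: [0.5128, 0.2433, 0.2281]
eef_rot: [3.142, 0.0, 3.0]
force: [-0.6, -0.1, 0.1]
finger_gap: 0.0557
```

carry_out([
  [0, 0, 0, 15, 0, -20, 0.2],
  [0, 0, 0, 20, 0, -20, 0.2],
  [0, 0, 0, 20, 0, -20, 0.2],
  [0, 0, 0, 20, 0, -20, 0.2],
  [0, 0, 0, 20, 0, -10, 0.2],
  [0, 0, 0, 20, 0, 0, 0.2],
  [0, 0, 0, 20, 0, 0, 0.2],
  [0, 0, 0, 20, 0, 0, 0.2],
  [0, 0, 0, 0, 0, 0, 0.2],
])

```text
time_s: 37.77
eef_pos: [0.357, 0.2655, 0.3174]
eef_rot: [3.141, -0.0, 3.001]
force: [-0.3, 0.0, -0.8]
finger_gap: 0.0743
```

```bash
python3 -c "
from h import *
s=arm.get_image('side');t=arm.get_image('top')
print(arm.sense()['eef_pos'],arm.sense()['time_s'])
cv2.imwrite('pics/s18.png',s[:,:,::-1]);cv2.imwrite('pics/t18.png',t[:,:,::-1])"
```

```text
[0.35939188 0.26541265 0.31736917] 37.8667
```

View pics/s18.png

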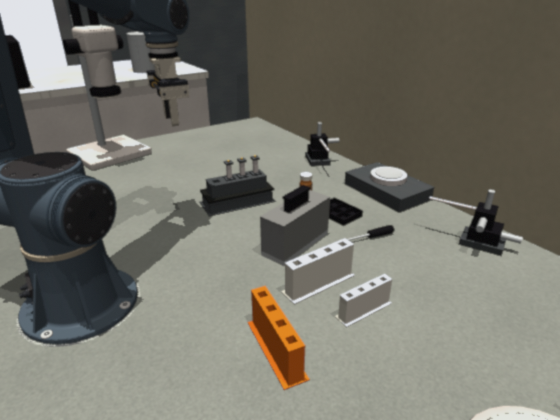

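View pics/t18.png

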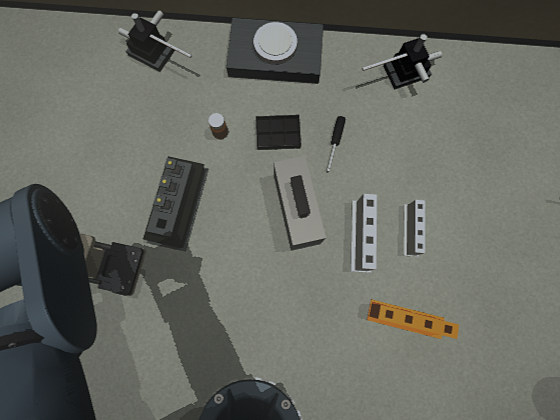

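All three probes are in the box and the stand stands where it was. The hood has been shifted to top ≈(299,199). Measuring it now.

```bash
python3 - <<'E'
from meas import *
t=cv2.imread("pics/t18.png")[:,:,::-1].astype(int);s=cv2.imread("pics/s18.png")[:,:,::-1].astype(int)
crop(t.astype(np.uint8),255,140,345,260,5,"pics/t18c.png");crop(s.astype(np.uint8),250,170,345,265,6,"pics/s18c.png")
g=t.sum(2);m=(g<190);mm=np.zeros(m.shape,np.uint8);mm[168:222,284:318]=m[168:222,284:318]
c=max(cv2.findContours(mm,0,1)[0],key=cv2.contourArea);r=cv2.minAreaRect(c);print(r)
b=cv2.boxPoints(r);print(b)
for q in b: print(pl("top",*q,.163).round(4))
rows=g[175:225:3,262:332:3];print(rows)
E
```

```text
((299.5882568359375, 196.35296630859375), (41.71612548828125, 12.126781463623047), 75.96376037597656)
[[288.6471  177.58826]
 [300.4118  174.6471 ]
 [310.52942 215.11768]
 [298.7647  218.05884]]
[ 0.5834 -0.0443  0.163 ]
[ 0.5925 -0.0702  0.163 ]
[ 0.5013 -0.0986  0.163 ]
[ 0.4927 -0.0732  0.163 ]
[[386 381 373 353 139 434 409 413 413 415 427 430 265 330 411 409 399 387
  383 374 396 374 384 382]
 [330 326 337 333 195 331 414 413 413 384 129 138 140 178 414 412 405 377
  385 381 386 378 399 390]
 [334 327 336 336 315 186 416 416 419 408 134 142 142 123 431 413 415 380
  374 379 368 379 375 387]
 [331 329 338 333 354 106 430 422 360 384 118 143 143 136 443 414 417 380
  386 386 380 391 373 372]
 [334 326 331 347 336 116 444 421 362 368 156 149 144 142 317 417 414 394
  385 385 374 386 395 383]
 [361 335 343 335 336 194 363 419 357 366 163 149 148 147 174 420 415 409
  388 373 394 384 387 384]
 [363 340 338 342 336 277 190 422 397 363 313 148 147 150 125 433 416 417
  377 381 386 376 374 366]
 [404 341 342 341 345 333 104 429 397 368 386 125 147 148 140 443 416 417
  384 377 387 374 36
[... 216 characters left out ...]
69 349 338 343 344 287 325 427 368 374 320 157 153 150 128 440 421
  423 370 377 382 372 380]
 [384 392 347 343 349 338 278 141 430 406 369 396 129 154 153 146 447 421
  424 385 372 387 372 382]
 [394 409 337 340 342 341 348 118 446 432 373 376 122 156 153 149 335 426
  423 395 377 378 383 387]
 [393 393 325 356 346 342 336 129 405 430 370 376 161 136 114 117 456 428
  425 415 375 373 370 378]
 [392 386 345 349 350 350 342 207 328 429 408 371 322 106 227 460 429 428
  425 430 377 375 376 372]
 [381 397 373 346 335 347 332 283 198 432 433 430 432 433 429 427 428 430
  428 425 377 358 372 374]
 [391 387 394 342 340 356 326 357 115 442 430 431 431 430 431 430 431 428
  428 429 407 381 384 378]]
```

View pics/t18c.png

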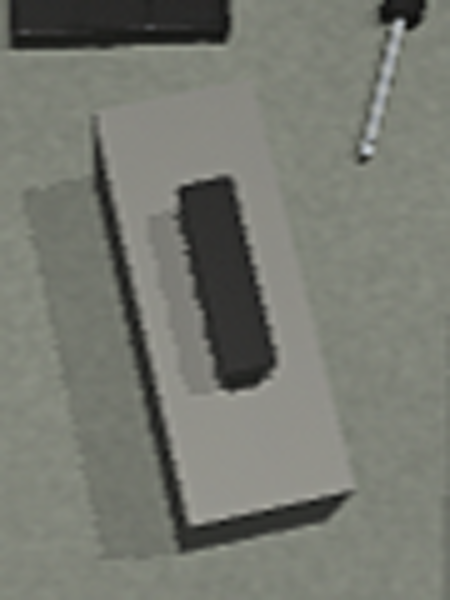

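View pics/s18c.png

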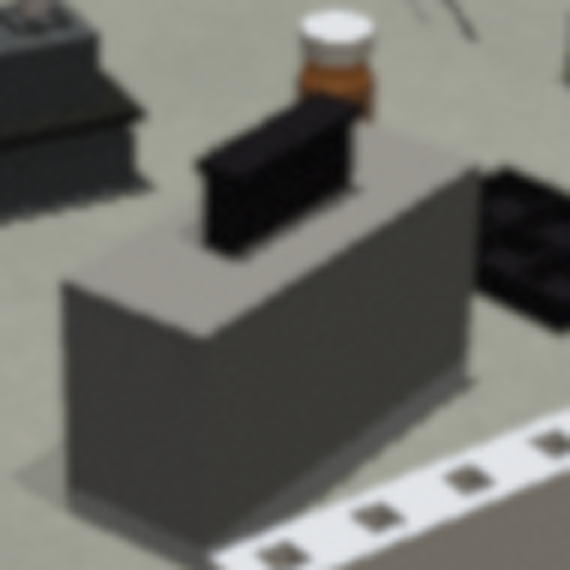

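```bash
python3 - <<'E'
from h import *
t=[(274,162.4),(306,155.6),(325.6,238),(293,245)]
Q=[pl("top",*q,.12) for q in t];print(np.round(Q,4))
Q=np.array(Q)[:,:2];print("ctr",Q.mean(0),"sizes",[np.linalg.norm(Q[i]-Q[(i+1)%4]).round(4) for i in range(4)])
for a,b in((0,3),(1,2)): d=Q[a]-Q[b];print("yaw",np.arctan2(d[1],d[0]))
S=[pl("side",*q,.12)[:2] for q in [(260.3,217.5),(284.5,225.8),(330,197.5)]];print(np.round(S,4),"ctr side",(S[0]+S[2])/2, "yaw",np.arctan2(*(S[2]-S[1])[::-1]))
# handle flange: top-left corners (z=.163)
H=[pl("top",255+x/5,140+y/5,.163)[:2] for x,y in[(180,187),(233,175)]];print("handle far end mid",(H[0]+H[1])/2,np.linalg.norm(H[0]-H[1]))
H=[pl("side",250+x/6,170+y/6,.163)[:2] for x,y in[(198,163),(240,180),(358,107)]];print("side handle",np.round(H,4),(H[0]+H[2])/2)
for n in("top","side"):
  print(n,[np.round(proj(n,[.542,-.073,.163]),1)])
E
```

```text
[[ 0.6313 -0.0071  0.12  ]
 [ 0.6547 -0.0824  0.12  ]
 [ 0.4596 -0.1396  0.12  ]
 [ 0.4376 -0.0663  0.12  ]]
ctr [ 0.54582411 -0.07384471] sizes [np.float64(0.0788), np.float64(0.2033), np.float64(0.0765), np.float64(0.2026)]
yaw 0.2966852074344037
yaw 0.28537609845123957
[[ 0.4345 -0.0793]
 [ 0.4618 -0.1467]
 [ 0.6499 -0.0917]] ctr side [ 0.54220965 -0.08553201] yaw 0.2843086024853629
handle far end mid [ 0.58806294 -0.0612349 ] 0.02464414174511623
side handle [[ 0.4971 -0.0882]
 [ 0.5028 -0.1107]
 [ 0.5854 -0.0827]] [ 0.54126887 -0.08542421]
top [array([300.2, 196.4])]
side [array([294. , 190.6])]
```

```bash
python3 go.py .545 -.075 .26 3.432
```

```text
t 37.87 tcp [0.3594 0.2654 0.3174] rot [3.1409e+00 1.1000e-03 3.0007e+00] gap 0.074 F [ 0.56 -0.31 -0.19] j6 -0.9
turn [ 4.000e-04  1.200e-03 -4.313e-01] shift(after turn) mm [ -80.4 -379.3   54.4]
```

carry_out([
  [0, 0, -0.108, 0, 0, 0, 0.3],
  [0, 0, -0.108, 0, 0, 0, 0.3],
  [0, 0, -0.108, 0, 0, 0, 0.3],
  [0, 0, -0.107, 0, 0, 0, 0.3],
  [0, 0, 0, -5, -20, 0, 0.3],
  [0, 0, 0, -5, -24, 0, 0.3],
  [0, 0, 0, -5, -24, 0, 0.3],
  [0, 0, 0, -5, -24, 0, 0.3],
  [0, 0, 0, -5, -24, 0, 0.3],
  [0, 0, 0, -5, -24, 0, 0.3],
])

```text
time_s: 38.7
eef_pos: [0.4294, 0.1381, 0.3168]
eef_rot: [-3.141, 0.0, -2.853]
force: [0.3, -0.1, -0.3]
finger_gap: 0.0654
```

carry_out([
  [0, 0, 0, -5, -24, 0, 0.3],
  [0, 0, 0, -5, -24, 0, 0.3],
  [0, 0, 0, -5, -24, 0, 0.3],
  [0, 0, 0, -5, -24, 0, 0.3],
  [0, 0, 0, -5, -24, 0, 0.3],
  [0, 0, 0, -5, -24, 0, 0.3],
  [0, 0, 0, -5, -24, 10, 0.3],
  [0, 0, 0, -5, -24, 15, 0.3],
  [0, 0, 0, -5, -20, 15, 0.3],
  [0, 0, 0, -3, -5, 10, 0.3],
])

```text
time_s: 39.53
eef_pos: [0.5371, -0.0576, 0.2651]
eef_rot: [-3.141, -0.001, -2.855]
force: [-0.5, 1.1, 0.4]
finger_gap: 0.0652
```

```bash
python3 go.py .545 -.075 .21 3.432
```

```text
t 39.53 tcp [ 0.5371 -0.0576  0.2651] rot [-3.1415e+00 -9.0000e-04 -2.8548e+00] gap 0.0652 F [-0.52  1.13  0.43] j6 -2.05
turn [-0.0001 -0.0009 -0.0036] shift(after turn) mm [ -2.6 -18.9  52.1]
```

carry_out([
  [0, 0, -0.003, -2, -10, 10, 0.3],
  [0, 0, 0, 0, -7, 15, 0.3],
  [0, 0, 0, 0, 0, 15, 0.3],
  [0, 0, 0, 0, 0, 10, 0.3],
  [0, 0, 0, 0, 0, 0, 0.3],
  [0, 0, 0, 0, 0, 0, 0.3],
])

```text
time_s: 40.03
eef_pos: [0.5429, -0.0701, 0.2168]
eef_rot: [3.141, -0.0, -2.849]
force: [0.0, -0.3, 0.2]
finger_gap: 0.0654
```

```bash
python3 go.py .545 -.075 .159 3.432; python3 -c "
from h import *
s=arm.get_image('side');t=arm.get_image('top')
crop(s,230,110,350,260,5,'pics/s19c.png');crop(t,240,120,360,260,4,'pics/t19c.png')"
```

```text
t 40.03 tcp [ 0.5429 -0.0701  0.2168] rot [ 3.1414e+00 -3.0000e-04 -2.8489e+00] gap 0.0654 F [ 0.03 -0.28  0.16] j6 -2.08
turn [ 0.0002 -0.0003  0.0023] shift(after turn) mm [-0.6 -5.3 54.8]
```

View pics/s19c.png

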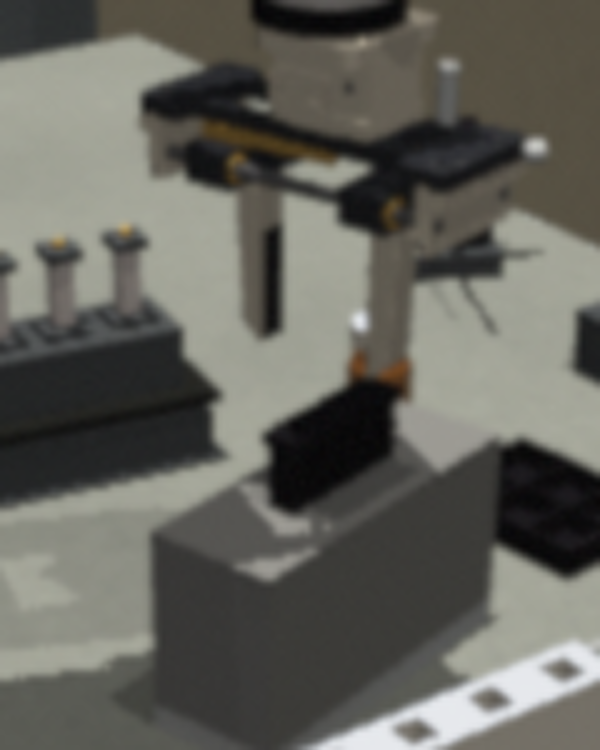

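View pics/t19c.png

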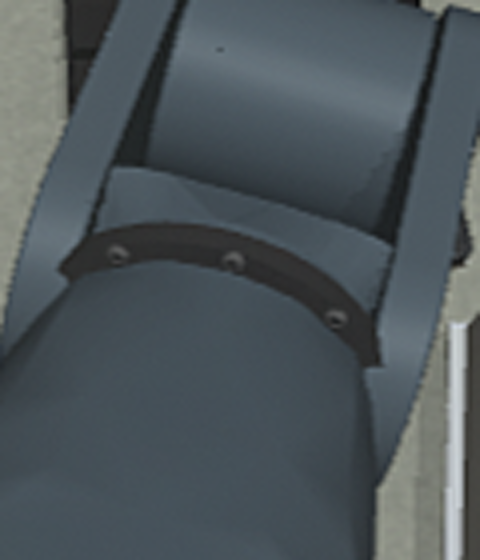

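```bash
python3 -c "
from h import *
print(proj('side',[.5429,-.0701,.1948]),proj('side',[.545,-.075,.163]),proj('side',[.545,-.08,.163]))
s=arm.get_image('side');crop(s,270,160,330,220,10,'pics/s20c.png')"
```

```text
(np.float64(293.8455169651826), np.float64(178.89394272322892)) (np.float64(295.4365790136223), np.float64(190.5616596875413)) (np.float64(296.56595323177044), np.float64(191.26757285229544))
```

View pics/s20c.png

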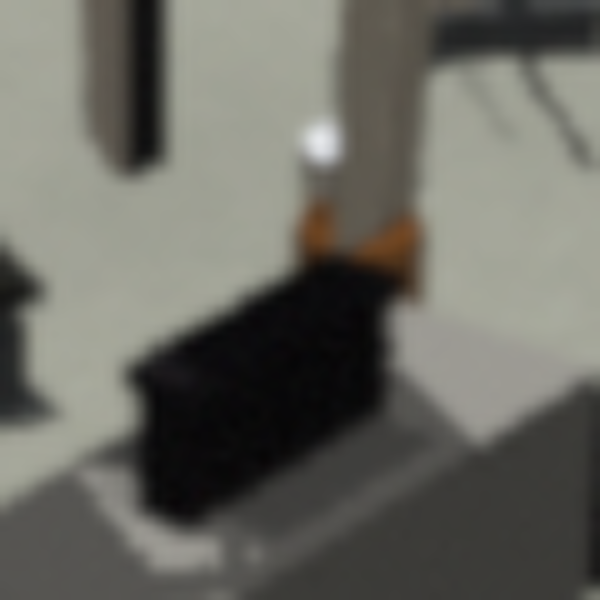

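carry_out([
  [0, 0, 0.002, -0.5, -5.5, 10, 0.3],
  [0, 0, 0, 0, 0, 15, 0.3],
  [0, 0, 0, 0, 0, 15, 0.3],
  [0, 0, 0, 0, 0, 10, 0.3],
  [0, 0, 0, 0, 0, 4, 0.3],
  [0, 0, 0, 0, 0, 0, 0.4],
  [0, 0, 0, 0, 0, 0, 0.5],
  [0, 0, 0, 0, 0, 0, 0.55],
], grip_force=6)

```text
time_s: 40.85
eef_pos: [0.5453, -0.0756, 0.1634]
eef_rot: [-3.141, 0.001, -2.851]
force: [-0.1, -0.5, -0.1]
finger_gap: 0.0496
```

```bash
python3 go.py .545 -.076 .159 3.432; python3 -c "
from h import *
s=arm.get_image('side');crop(s,250,140,350,215,8,'pics/s21c.png')"
```

```text
t 40.85 tcp [ 0.5453 -0.0756  0.1634] rot [-3.1410e+00  1.0000e-03 -2.8513e+00] gap 0.0496 F [-0.14 -0.52 -0.07] j6 -2.08
turn [-0.0006  0.001  -0.0001] shift(after turn) mm [ 0.4 -0.3  1.4]
```

View pics/s21c.png

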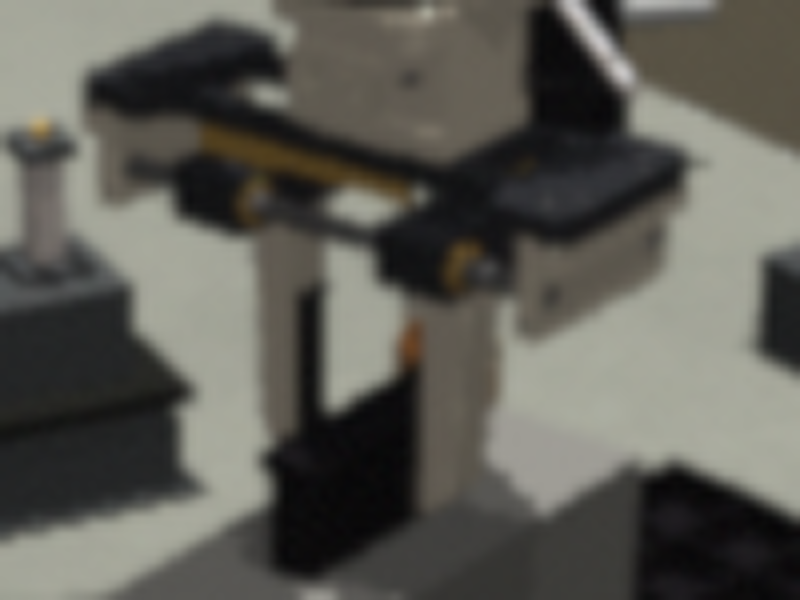

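carry_out([
  [0, 0, 0, 0, 0, 1, 0.6],
  [0, 0, 0, 0, 0, 0, 0.65],
  [0, 0, 0, 0, 0, 0, 0.7],
  [0, 0, 0, 0, 0, 0, 0.75],
  [0, 0, 0, 0, 0, 0, 0.8],
  [0, 0, 0, 0, 0, 0, 0.85],
  [0, 0, 0, 0, 0, 0, 0.85],
], grip_force=6)

```text
time_s: 41.48
eef_pos: [0.5449, -0.0754, 0.1618]
eef_rot: [3.142, 0.0, -2.851]
force: [-0.4, 1.0, 2.7]
finger_gap: 0.026
```

carry_out([
  [0, 0, 0, 0, 0, 0, 0.95],
  [0, 0, 0, 0, 0, 0, 0.95],
  [0, 0, 0, 0, 0, -1, 0.95],
  [0, 0, 0, 0, 0, -2, 0.95],
  [0, 0, 0, 0, 0, -4, 0.95],
  [0, 0, 0, 0, 0, -5, 0.95],
  [0, 0, 0, 0, 0, 0, 0.95],
  [0, 0, 0, 0, 0, 0, 0.95],
], grip_force=60)

```text
time_s: 42.15
eef_pos: [0.545, -0.0755, 0.174]
eef_rot: [-3.141, 0.001, -2.851]
force: [-0.2, -0.2, -1.6]
finger_gap: 0.0252
```

```bash
python3 go.py .545 -.076 .159 3.432; python3 -c "
from h import *
s=arm.get_image('side');crop(s,230,130,350,260,5,'pics/s22c.png')"
```

```text
t 42.15 tcp [ 0.545  -0.0755  0.174 ] rot [-3.1413e+00  5.0000e-04 -2.8515e+00] gap 0.0252 F [-0.23 -0.2  -1.6 ] j6 -2.08
turn [-0.0003  0.0005 -0.0003] shift(after turn) mm [ 0.1 -0.4 12. ]
```

View pics/s22c.png

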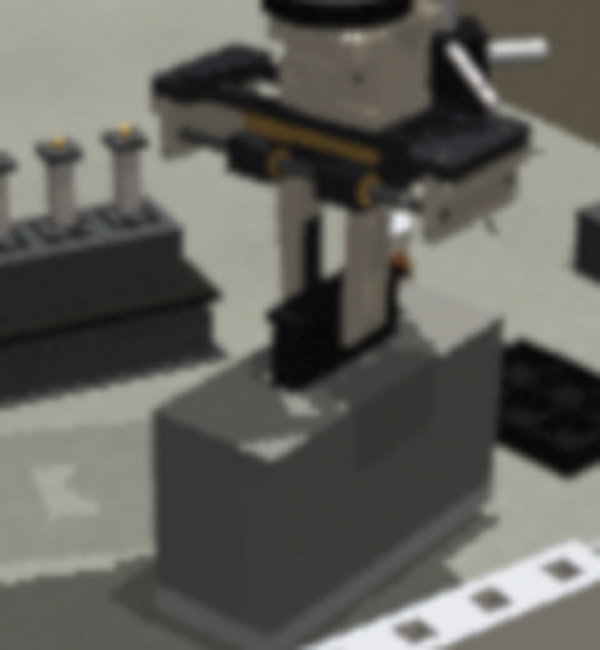

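Held at a gap of 25–26 mm and off the table. Lifting.

carry_out([
  [0, 0, 0, 0, 0, -8, 0.95],
  [0, 0, 0, 0, 0, -12, 0.95],
  [0, 0, 0, 0, 0, -15, 0.95],
  [0, 0, 0, 0, 0, -15, 0.95],
  [0, 0, 0, 0, 0, -15, 0.95],
  [0, 0, 0, 0, 0, -15, 0.95],
  [0, 0, 0, 0, 0, -15, 0.95],
  [0, 0, 0, 0, 0, -15, 0.95],
  [0, 0, 0, 0, 0, -15, 0.95],
  [0, 0, 0, 0, 0, -15, 0.95],
])

```text
time_s: 43.03
eef_pos: [0.5447, -0.0755, 0.3148]
eef_rot: [-3.142, 0.0, -2.851]
force: [0.1, 0.2, -3.2]
finger_gap: 0.0252
```

carry_out([
  [0, 0, 0, 0, 0, -15, 0.95],
  [0, 0, 0, 0, 0, -12, 0.95],
  [0, 0, 0, 0, 0, -6, 0.95],
  [0, 0, 0, 0, 0, -3, 0.95],
  [0, 0, 0, 0, 0, 0, 0.95],
  [0, 0, 0, 0, 0, 0, 0.95],
])

```text
time_s: 43.53
eef_pos: [0.5446, -0.0755, 0.349]
eef_rot: [3.141, -0.001, -2.851]
force: [0.5, 0.5, -2.7]
finger_gap: 0.0251
```

```bash
python3 go.py .5348 .2402 .344 3.0; python3 -c "
from h import *
s=arm.get_image('side');t=arm.get_image('top')
cv2.imwrite('pics/t23.png',t[:,:,::-1]);cv2.imwrite('pics/s23.png',s[:,:,::-1]);crop(s,200,60,360,230,4,'pics/s23c.png')"
```

```text
t 43.53 tcp [ 0.5446 -0.0755  0.349 ] rot [ 3.1411e+00 -8.0000e-04 -2.8514e+00] gap 0.0251 F [ 0.48  0.53 -2.66] j6 -2.08
turn [ 3.000e-04 -9.000e-04  4.318e-01] shift(after turn) mm [ 54.3 311.1   2. ]
```

View pics/s23c.png

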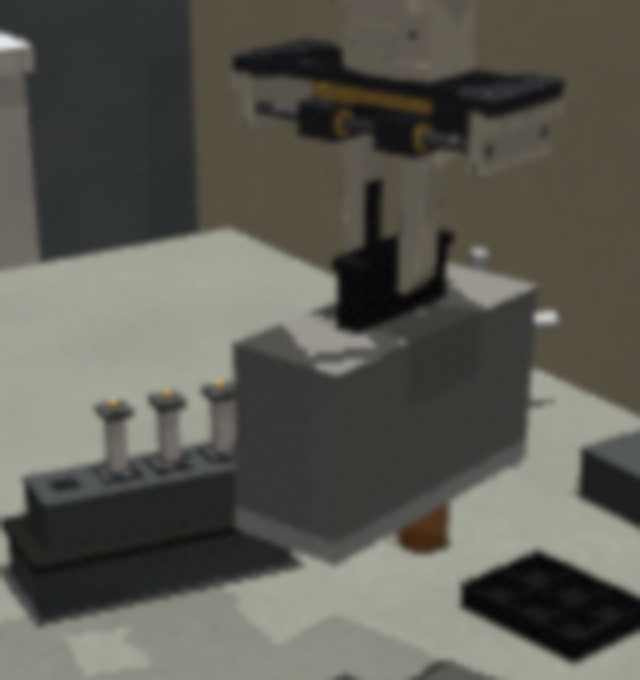

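View pics/t23.png

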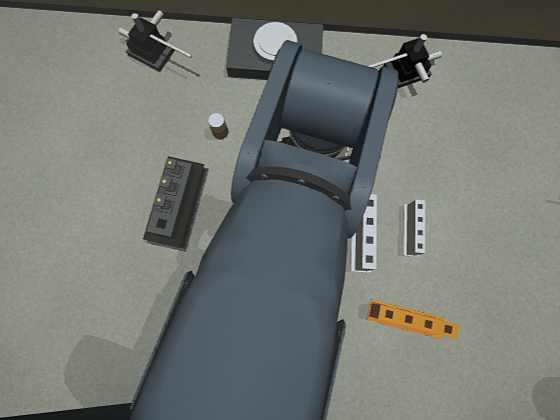

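```bash
python3 -c "
from h import *
c=np.array([.5446,-.0755,.3072]);print(proj('side',c))
u=np.array([np.cos(.29),np.sin(.29),0]);v=np.array([-u[1],u[0],0])
for a in(-5,5):print(a,proj('side',c+u*a/1000))
for x,y,n in((-102,39,'left'),(-102,-39,'front'),(102,-39,'right')):
  p=proj('side',c+u*x/1000+v*y/1000);print(n,p,(p[0]-200)*4,(p[1]-60)*4)
"
```

```text
(np.float64(296.34133921850537), np.float64(137.2080877685832))
-5 (np.float64(295.0778566181961), np.float64(137.73556954758408))
5 (np.float64(297.5965423669941), np.float64(136.68406251519997))
left (np.float64(256.05738719252554), np.float64(144.92930959603825)) 224.22954877010216 339.717238384153
front (np.float64(282.1406404317526), np.float64(152.65370841148066)) 328.56256172701046 370.61483364592266
right (np.float64(333.08323972469265), np.float64(130.16577066951612)) 532.3329588987706 280.6630826780645
```

carry_out([
  [0, 0, 0.05, 0, 0, 0, 0.95],
  [0, 0, 0.09, 0, 4, 0, 0.95],
  [0, 0, 0.1, 3, 12, 0, 0.95],
  [0, 0, 0.1, 4, 16, 0, 0.95],
  [0, 0, 0.06, 4, 18, 0, 0.95],
  [0, 0, 0.03, 4, 18, 0, 0.95],
  [0, 0, 0, 4, 18, 0, 0.95],
  [0, 0, 0, 4, 18, 0, 0.95],
  [0, 0, 0, 4, 18, 0, 0.95],
  [0, 0, 0, 4, 18, 0, 0.95],
])

```text
time_s: 44.47
eef_pos: [0.5231, 0.0665, 0.3491]
eef_rot: [-3.141, -0.001, 3.002]
force: [-0.9, -0.7, -1.9]
finger_gap: 0.0252
```

```bash
python3 go.py .5333 .2404 .344 3.0
```

```text
t 44.47 tcp [0.5231 0.0665 0.3491] rot [-3.1414e+00 -9.0000e-04  3.0018e+00] gap 0.0252 F [-0.9  -0.67 -1.85] j6 -1.39
turn [-0.0001 -0.0009  0.0018] shift(after turn) mm [ 14.5 173.6   2.1]
```

carry_out([
  [0, 0, 0, 2, 18, 0, 0.95],
  [0, 0, 0, 2, 18, 0, 0.95],
  [0, 0, 0, 2, 18, 0, 0.95],
  [0, 0, 0, 2, 18, 0, 0.95],
  [0, 0, 0, 2, 18, 0, 0.95],
  [0, 0, 0, 1, 18, 0, 0.95],
  [0, 0, 0, 1, 18, 0, 0.95],
  [0, 0, 0, 0, 14, 0, 0.95],
  [0, 0, 0, 0, 10, 0, 0.95],
  [0, 0, 0, 0, 5, 0, 0.95],
])

```text
time_s: 45.3
eef_pos: [0.5332, 0.2218, 0.3492]
eef_rot: [-3.141, -0.001, 3.003]
force: [0.1, -0.3, -2.6]
finger_gap: 0.025
```

carry_out([
  [0, 0, 0, 0, 0, 0, 0.95],
  [0, 0, 0, 0, 0, 0, 0.95],
])

```text
time_s: 45.47
eef_pos: [0.5332, 0.2204, 0.3494]
eef_rot: [-3.141, -0.0, 3.002]
force: [0.7, -0.1, -2.4]
finger_gap: 0.0253
```

```bash
python3 go.py .5333 .2404 .25 3.0
```

```text
t 45.47 tcp [0.5332 0.2204 0.3494] rot [-3.1411e+00 -3.0000e-04  3.0018e+00] gap 0.0253 F [ 0.65 -0.11 -2.37] j6 -1.12
turn [-0.0005 -0.0003  0.0018] shift(after turn) mm [ 2.7 19.8 96.4]
```

carry_out([
  [0, 0, 0.002, 1.5, 8, 0, 0.95],
  [0, 0, 0, 1, 8, 0, 0.95],
  [0, 0, 0, 0, 3.5, 0, 0.95],
  [0, 0, 0, 0, 0, 3, 0.95],
  [0, 0, 0, 0, 0, 8, 0.95],
  [0, 0, 0, 0, 0, 8, 0.95],
  [0, 0, 0, 0, 0, 3, 0.95],
  [0, 0, 0, 0, 0, 0, 0.95],
  [0, 0, 0, 0, 0, 0, 0.95],
])

```text
time_s: 46.22
eef_pos: [0.5334, 0.2403, 0.3274]
eef_rot: [-3.141, -0.0, 3.0]
force: [-0.8, -0.1, -3.3]
finger_gap: 0.0255
```

```bash
python3 go.py .5333 .2404 .25 3.0; python3 -c "
from h import *
s=arm.get_image('side');t=arm.get_image('top')
crop(s,180,60,310,220,4,'pics/s24c.png');crop(t,100,120,260,260,4,'pics/t24c.png')"
```

```text
t 46.22 tcp [0.5334 0.2403 0.3274] rot [-3.1413e+00 -5.0000e-04  2.9996e+00] gap 0.0255 F [-0.76 -0.08 -3.28] j6 -1.09
turn [-0.0003 -0.0005 -0.0004] shift(after turn) mm [ 0.1  0.1 74.4]
```

View pics/s24c.png

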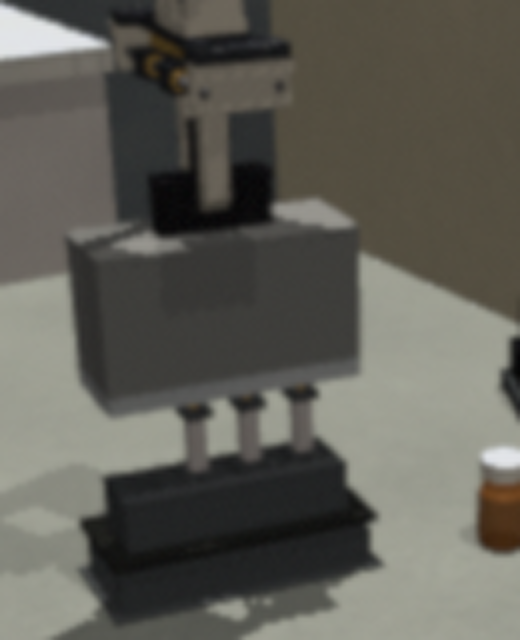

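View pics/t24c.png

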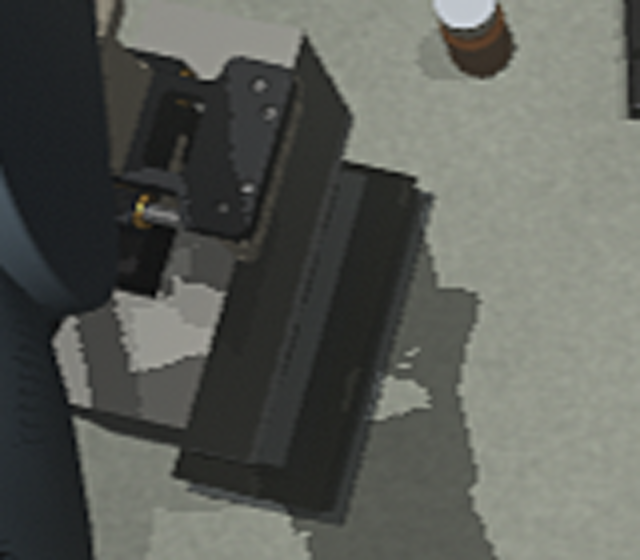

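```bash
python3 -c "
from h import *
u=np.array([np.cos(-.1416),np.sin(-.1416),0]);v=np.array([-u[1],u[0],0])
t=np.array([.5334,.2403,.1656])
for x,y,n in((-102,-39,'rim front L'),(102,-39,'rim front R')):
  p=proj('side',t+u*x/1000+v*y/1000);print(n,np.round(p,1),(p[0]-180)*4,(p[1]-60)*4)
print(np.array(proj('side',t+u*.105-v*.039))-proj('side',t+u*.102-v*.039),np.array(proj('side',t-u*.102-v*.034))-proj('side',t-u*.102-v*.039))
"
python3 -c "
from h import *
s=arm.get_image('side');crop(s,195,135,280,175,9,'pics/s25c.png')"
```

```text
rim front L [205.3 163.7] 101.38696383894023 414.6163624577233
rim front R [268.4 152.7] 353.5924037072027 370.8403362225149
[ 0.87212565 -0.15137737] [-0.49883998 -0.58403184]
```

View pics/s25c.png

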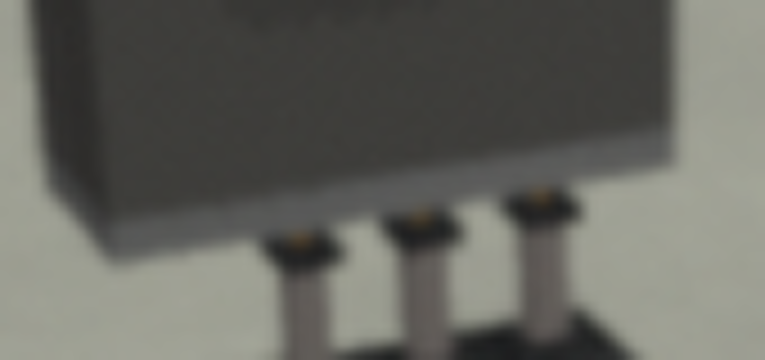

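```bash
python3 -c "
from h import *
u=np.array([np.cos(-.1416),np.sin(-.1416),0]);v=np.array([-u[1],u[0],0])
t=np.array([.5334,.2403,.1656])
for x,y,n in((-102,-39,'near R'),(102,-39,'far R')):
  p=t+u*x/1000+v*y/1000;print(n,np.round(proj('top',p),1))
for q in((188,149.5),(170,236.3)):
  d=pl('top',*q,.1656)-t;print(d@u,d@v)
"

```

```text
near R [163.6 237. ]
far R [188.9 150.3]
0.10341179144878059 -0.03646444959614423
-0.09738003529758081 -0.05214576165559565
```

carry_out([
  [0, 0, 0, 1, 0, 5, 0.95],
  [0, 0, 0, 0, 0, 8, 0.95],
  [0, 0, 0, 0, 0, 10, 0.95],
  [0, 0, 0, 0, 0, 10, 0.95],
  [0, 0, 0, 0, 0, 10, 0.95],
  [0, 0, 0, 0, 0, 10, 0.95],
  [0, 0, 0, 0, 0, 8, 0.95],
  [0, 0, 0, 0, 0, 4, 0.95],
  [0, 0, 0, 0, 0, 0, 0.95],
  [0, 0, 0, 0, 0, 0, 0.95],
])

```text
time_s: 47.2
eef_pos: [0.5325, 0.2406, 0.2627]
eef_rot: [3.142, 0.0, 3.0]
force: [0.4, 0.1, -2.6]
finger_gap: 0.025
```

```bash
python3 go.py .5333 .2404 .25 3.0; python3 -c "
from h import *
s=arm.get_image('side');crop(s,180,100,290,220,5,'pics/s26c.png')"
```

```text
t 47.2 tcp [0.5325 0.2406 0.2627] rot [3.1415e+00 1.0000e-04 2.9999e+00] gap 0.025 F [ 0.37  0.05 -2.58] j6 -1.08
turn [ 0.0001  0.0001 -0.0001] shift(after turn) mm [-0.8 -0.1  9.7]
```

View pics/s26c.png

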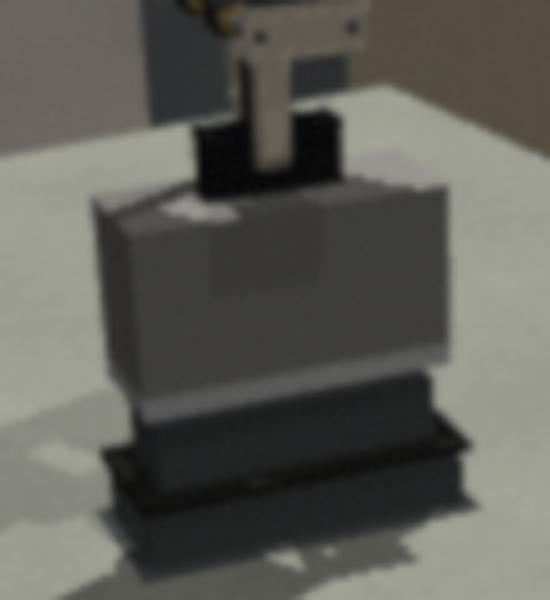

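carry_out([
  [0, 0, 0, 0, 0, 3, 0.95],
  [0, 0, 0, 0, 0, 3, 0.95],
  [0, 0, 0, 0, 0, 3, 0.95],
  [0, 0, 0, 0, 0, 3, 0.95],
  [0, 0, 0, 0, 0, 3, 0.95],
  [0, 0, 0, 0, 0, 0, 0.95],
])

```text
time_s: 47.75
eef_pos: [0.5322, 0.2405, 0.2469]
eef_rot: [-3.141, -0.001, 3.0]
force: [-0.0, 0.6, -2.8]
finger_gap: 0.0251
```

carry_out([
  [0, 0, 0, 0, 0, 3, 0.95],
  [0, 0, 0, 0, 0, 4, 0.95],
  [0, 0, 0, 0, 0, 4, 0.95],
  [0, 0, 0, 0, 0, 4, 0.95],
  [0, 0, 0, 0, 0, 4, 0.95],
  [0, 0, 0, 0, 0, 4, 0.95],
  [0, 0, 0, 0, 0, 0, 0.95],
])

```text
time_s: 48.33
eef_pos: [0.5321, 0.2405, 0.2236]
eef_rot: [-3.141, -0.001, 3.0]
force: [-1.0, -0.2, -2.1]
finger_gap: 0.0253
```

```bash
python3 go.py .5333 .2404 .21 3.0; python3 -c "
from h import *
s=arm.get_image('side');crop(s,180,100,290,220,5,'pics/s27c.png')"
```

```text
t 48.33 tcp [0.5321 0.2405 0.2236] rot [-3.1409e+00 -1.2000e-03  2.9998e+00] gap 0.0253 F [-0.96 -0.21 -2.1 ] j6 -1.08
turn [-0.0007 -0.0012 -0.0002] shift(after turn) mm [-1.2  0.1 10.6]
```

View pics/s27c.png

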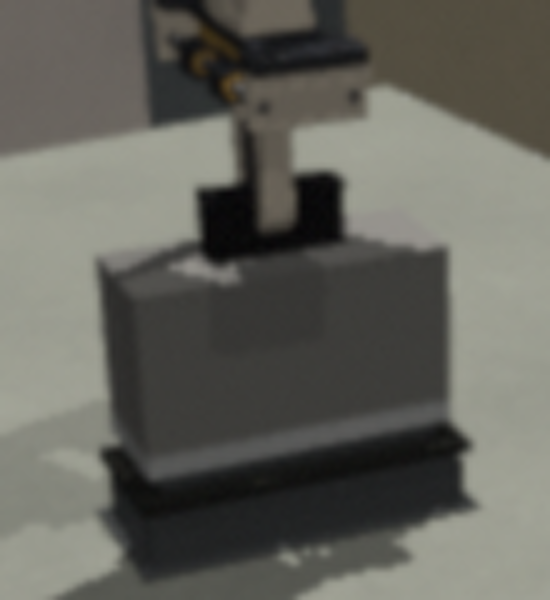

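The hood is over the deck without touching it. Its rim is about 12 mm above the seat. Lowering onto it.

carry_out([
  [0, 0, 0, 0, 0, 3, 0.95],
  [0, 0, 0, 0, 0, 3, 0.95],
  [0, 0, 0, 0, 0, 2, 0.95],
  [0, 0, 0, 0, 0, 2, 0.95],
  [0, 0, 0, 0, 0, 0, 0.95],
])

```text
time_s: 48.8
eef_pos: [0.5323, 0.2405, 0.2142]
eef_rot: [-3.141, -0.001, 3.0]
force: [0.3, 0.3, -2.7]
finger_gap: 0.0254
```

carry_out([
  [0, 0, 0, 0, 0, 1, 0.95],
  [0, 0, 0, 0, 0, 1, 0.95],
  [0, 0, 0, 0, 0, 0, 0.95],
])

```text
time_s: 49.05
eef_pos: [0.5324, 0.2406, 0.2125]
eef_rot: [-3.142, -0.0, 3.0]
force: [-0.2, -1.2, -3.1]
finger_gap: 0.0245
```

carry_out([
  [0, 0, 0, 0, 0, 1, 0.95],
  [0, 0, 0, 0, 0, 1, 0.95],
  [0, 0, 0, 0, 0, 0, 0.95],
])

```text
time_s: 49.3
eef_pos: [0.5325, 0.2406, 0.2107]
eef_rot: [3.141, 0.0, 3.0]
force: [-0.1, -0.6, -1.5]
finger_gap: 0.0252
```

carry_out([
  [0, 0, 0, 0, 0, 1, 0.95],
  [0, 0, 0, 0, 0, 1, 0.95],
  [0, 0, 0, 0, 0, 0, 0.95],
])

```text
time_s: 49.55
eef_pos: [0.5325, 0.2407, 0.2089]
eef_rot: [3.141, 0.0, 3.0]
force: [-0.7, 0.7, 3.0]
finger_gap: 0.0252
```

carry_out([
  [0, 0, 0, 0, 0, 1, 0.95],
  [0, 0, 0, 0, 0, 1, 0.95],
  [0, 0, 0, 0, 0, 0, 0.95],
])

```text
time_s: 49.8
eef_pos: [0.5325, 0.2406, 0.2066]
eef_rot: [3.141, 0.0, 3.0]
force: [-1.2, 1.8, 2.4]
finger_gap: 0.0251
```

carry_out([
  [0, 0, 0, 0, 0, 1, 0.95],
  [0, 0, 0, 0, 0, 1, 0.95],
  [0, 0, 0, 0, 0, 0, 0.95],
])

```text
time_s: 50.05
eef_pos: [0.5325, 0.2406, 0.2044]
eef_rot: [3.142, 0.0, 3.0]
force: [-0.8, 0.7, 1.0]
finger_gap: 0.0251
```

```bash
python3 go.py .5333 .2404 .2008 3.0; python3 -c "
from h import *
s=arm.get_image('side');crop(s,180,100,290,220,5,'pics/s28c.png')"
```

```text
t 50.05 tcp [0.5325 0.2406 0.2044] rot [3.1416 0.     2.9998] gap 0.0251 F [-0.76  0.74  1.01] j6 -1.08
turn [ 0.      0.     -0.0002] shift(after turn) mm [-0.9 -0.1  0.6]
```

View pics/s28c.png

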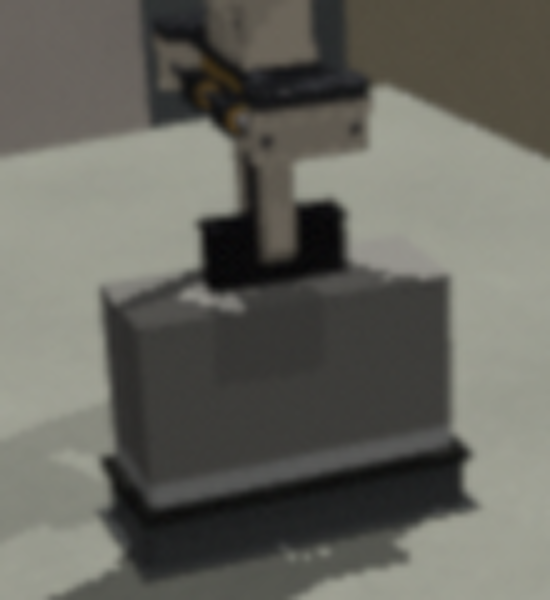

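The seat is giving way (+3 N net of the hood's weight). I'll press on until it bottoms out.

carry_out([
  [0, 0, 0, 0, 0, 1, 0.95],
  [0, 0, 0, 0, 0, 1, 0.95],
  [0, 0, 0, 0, 0, 0, 0.95],
])

```text
time_s: 50.35
eef_pos: [0.5327, 0.241, 0.2035]
eef_rot: [3.141, 0.001, 3.0]
force: [-2.9, 2.0, 10.9]
finger_gap: 0.0249
```

carry_out([
  [0, 0, 0, 0, 0, 0.5, 0.95],
  [0, 0, 0, 0, 0, 0.5, 0.95],
  [0, 0, 0, 0, 0, 0, 0.95],
])

```text
time_s: 50.6
eef_pos: [0.5329, 0.2413, 0.2034]
eef_rot: [3.14, 0.002, 3.0]
force: [-5.5, 4.0, 16.7]
finger_gap: 0.0254
```

Bottomed out: 17 N with no more travel, rim ≈ 42 mm. I'll release, then press once more with closed fingers on top of the handle to check.

carry_out([
  [0, 0, 0, 0, 0, 0, 0.7],
  [0, 0, 0, 0, 0, 0, 0.65],
  [0, 0, 0, 0, 0, 0, 0.6],
  [0, 0, 0, 0, 0, 0, 0.6],
  [0, 0, 0, 0, 0, -5, 0.6],
  [0, 0, 0, 0, 0, -15, 0.6],
  [0, 0, 0, 0, 0, -15, 0.6],
  [0, 0, 0, 0, 0, 0, 0.7],
  [0, 0, 0, 0, 0, 0, 0.85],
  [0, 0, 0, 0, 0, 0, 0.95],
], grip_force=10)

```text
time_s: 51.43
eef_pos: [0.5321, 0.2404, 0.2358]
eef_rot: [-3.141, -0.001, 3.0]
force: [0.3, 0.2, -1.6]
finger_gap: 0.0219
```

carry_out([
  [0, 0, 0, 0, 0, 0, 1],
  [0, 0, 0, 0, 0, 0, 1],
  [0, 0, 0, 0, 0, 0, 1],
])

```text
time_s: 51.68
eef_pos: [0.5323, 0.2405, 0.236]
eef_rot: [-3.141, -0.001, 3.0]
force: [-0.4, 0.3, -0.0]
finger_gap: 0.0023
```

```bash
python3 go.py .5333 .2404 .2008 3.0; python3 -c "
from h import *
s=arm.get_image('side');crop(s,180,90,290,220,5,'pics/s29c.png')"
```

```text
t 51.68 tcp [0.5323 0.2405 0.236 ] rot [-3.1411e+00 -8.0000e-04  2.9998e+00] gap 0.0023 F [-0.38  0.26 -0.01] j6 -1.08
turn [-0.0004 -0.0008 -0.0002] shift(after turn) mm [-1.   0.  32.2]
```

View pics/s29c.png

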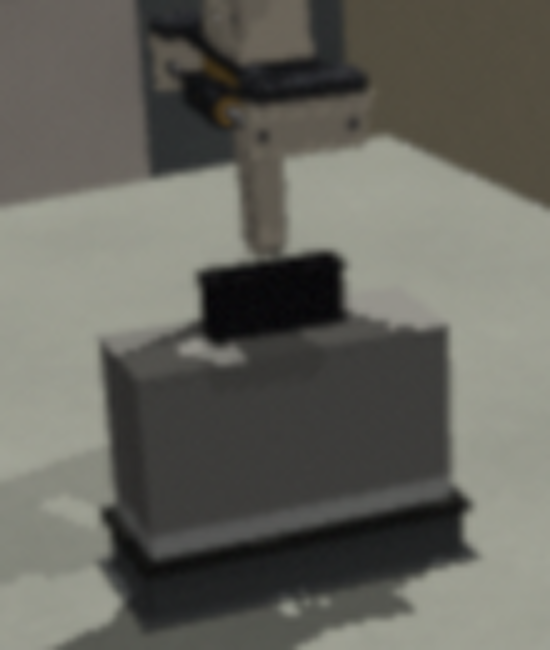

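carry_out([
  [0, 0, 0, 0, 0, 4, 1],
  [0, 0, 0, 0, 0, 3, 1],
  [0, 0, 0, 0, 0, 1, 1],
  [0, 0, 0, 0, 0, 1, 1],
  [0, 0, 0, 0, 0, 0, 1],
])

```text
time_s: 52.15
eef_pos: [0.5324, 0.2406, 0.2275]
eef_rot: [-3.142, -0.0, 3.0]
force: [-0.2, -0.3, 0.7]
finger_gap: 0.0005
```

carry_out([
  [0, 0, 0, 0, 0, 1, 1],
  [0, 0, 0, 0, 0, 0, 1],
])

```text
time_s: 52.32
eef_pos: [0.5326, 0.2407, 0.2273]
eef_rot: [3.141, 0.001, 3.0]
force: [-0.8, -0.1, 4.5]
finger_gap: 0.0006
```

carry_out([
  [0, 0, 0, 0, 0, 1, 1],
  [0, 0, 0, 0, 0, 0, 1],
])

```text
time_s: 52.48
eef_pos: [0.5328, 0.2407, 0.2272]
eef_rot: [3.141, 0.002, 3.0]
force: [-4.7, -0.6, 12.5]
finger_gap: 0.0006
```

Contact puts the handle top at 0.2052 m, against 0.205 m for fully home. It doesn't give under 12 N, so the hood is home. Retreating.

carry_out([
  [0, 0, 0, 0, 0, -3, 1],
  [0, 0, 0, 0, 0, -10, 1],
  [0, 0, 0, 0, 0, -20, 1],
  [0, 0, 0, 0, 0, -25, 1],
  [0, 0, 0, 0, 0, -25, 0.8],
  [0, 0, 0, 20, 0, -25, 0.5],
  [0, 0, 0, 25, 0, -10, 0.5],
  [0, 0, 0, 25, 0, 0, 0.5],
  [0, 0, 0, 25, 0, 0, 0.5],
  [0, 0, 0, 25, 0, 0, 0.5],
])

```text
time_s: 53.32
eef_pos: [0.4125, 0.2575, 0.3443]
eef_rot: [3.141, 0.001, 3.0]
force: [0.9, 0.8, -0.5]
finger_gap: 0.036
```

carry_out([
  [0, 0, 0, 20, 0, 0, 0.5],
  [0, 0, 0, 20, 0, 0, 0.5],
  [0, 0, 0, 0, 0, 0, 0.5],
  [0, 0, 0, 0, 0, 0, 0.5],
  [0, 0, 0, 0, 0, 0, 0.5],
  [0, 0, 0, 0, 0, 0, 0.5],
])

```text
time_s: 53.82
eef_pos: [0.3748, 0.2631, 0.3437]
eef_rot: [-3.142, 0.0, 2.999]
force: [0.0, -0.1, 0.9]
finger_gap: 0.0465
```

```bash
python3 -c "
from h import *
s=arm.get_image('side');t=arm.get_image('top')
cv2.imwrite('pics/s30.png',s[:,:,::-1]);cv2.imwrite('pics/t30.png',t[:,:,::-1]);crop(s,180,110,350,260,4.5,'pics/s30c.png')
print(arm.sense()['force'],arm.sense()['time_s'])"
```

```text
[ 0.32882167 -0.12808348 -0.98813149] 53.9167
```

View pics/s30c.png

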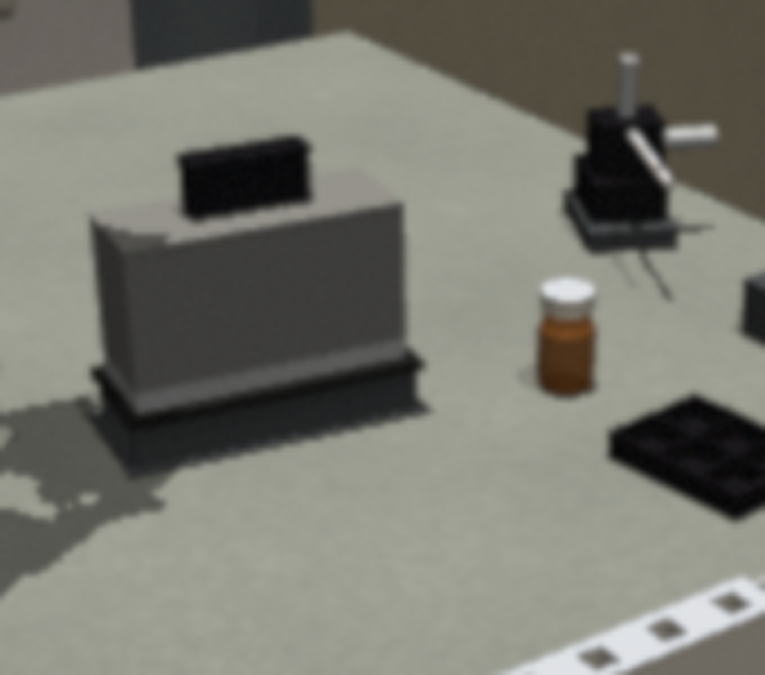

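View pics/t30.png

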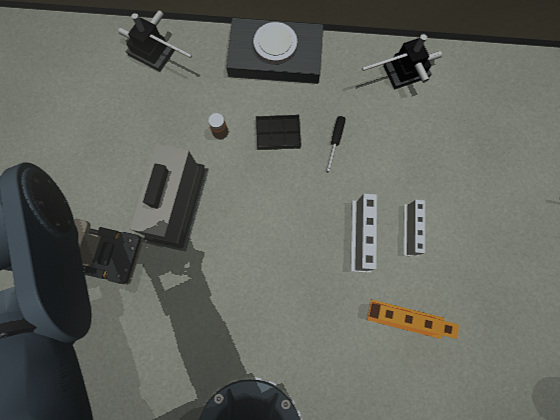

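The hood sits level on the seat at side ≈(236,165), top ≈(168,195). The jar (218,126), tray (278,132), driver (337,140) and stand (367,232) are where they were. Handing in.

```bash
python3 -c "
from rig import arm
print(arm.sign_off())"
```

```text
the job is handed in; nothing more can be done
None
```

I packed all three probes away, put the hood on the box and pressed it home, then handed the job in at about 54 s. `sign_off` gives no verdict, so what follows is from my own checks.

- **Probes:** only three were present; the fourth bore of the stand was empty. I drew each one straight up and hung it in its own well, in the three far wells. The pictures show them upright with their collars on the deck. In the last pictures the stand is upright, empty and in the same place.
- **Grip:** I could not grip the probes by the neck or the hood by its web as noted. The pads are flat and met the 24 mm cap first, even about 2 mm lower. I held the probes by the cap and the hood by its handle flange instead, and nothing slipped.
- **Hood:** it had been knocked a few centimetres aside during the run, so I measured it again before picking it up.
    - **Pressing:** the seat gave way at about 6 N and then stopped moving at 17 N.
    - **Check:** a second press with closed fingers found the handle top at 0.205 m, the fully home height, with no give at about 12 N.
- **Bystanders:** the jar, screwdriver and tray look untouched in the last pictures.
- **Disagreement:** in y, the side camera read 7 to 12 mm off the top camera around the box and the hood. I used the top camera's positions there, and the probes and hood went in without touching the sides.

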